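# Lock the edge iron away with the square key

### The arm

A 6-joint arm with a two-finger parallel gripper is mounted at the origin on a cart in front of the work surface, level with it; the furniture and walls round the work are solid. World frame = base frame: x ahead of the robot, y to its left, z up, the work surface at z = 0. Lengths are in mm, angles in rad, forces in N, time in s.
With the tool pointing down it reaches from about 400 to 925 mm from the base axis. Payload 12.5 kg.
Tool frame: the origin (TCP) lies at the very end of the fingers, on their centre line; the grasp point (between the pads) lies 19 mm behind it; z points along the fingers, y is the line along which they close (so a half turn about z gives the same grasp; the last joint's range is limited). The gripper opens to 95 mm and grips with 3 to 60 N. Pads are 20 mm wide; open, the fingers measure 119 mm over their backs; the gripper's body (75 mm by 180 mm) begins 59 mm behind the grasp point.
Start: joints at [-1.35, 0.491, 1.559, -0, 1.092, -0.106], TCP at [200.657, -591.932, 214.661] pointing down, gripper open.
Joint ranges: [-3.1, 3.1], [-0.84, 2.19], [0.05, 2.79], [-1.13, 4.28], [0.06, 2.93], [-2.69, 2.69]. Speed limits (rad/s): [2.22, 2.22, 2.79, 3.14, 3.14, 3.14].

### API

Orientations are given as [roll, pitch, yaw] about the fixed x, y, z axes, in that order (R = Rz(yaw) Ry(pitch) Rx(roll)).
In Python, from cell import * gives the robot as it stands.
- The arm moves only by the tool step_arm, never from a script. Its argument "plan" is a list of rows, each an object of numbers: "x", "y", "z": the shift along the tool's x, y, z in units of 25 mm (1.0 is 25 mm); "rx", "ry", "rz": the turn, a rotation vector about the tool's x, y, z in units of 0.1 rad (1.0 is 0.1 rad). In form: [{"x": .., "y": .., "z": .., "rx": .., "ry": .., "rz": ..}, ...]. A call has exactly 10 rows; each row shifts and turns the commanded pose from where the row before left it, along the tool's axes as they then stand; what a row does not reach is not made up. A row lasts 1/12 s, in which the tool goes at most 41.7 mm and 7.16 degrees, less where a joint would pass 70% of its speed; a pose out of reach is approached as far as the arm can. A call with a number of a shift or a turn outside -1 to 1 is refused whole. A call with a gripper value outside its range is refused whole. "jaw" is the closure, from -1 (fully open) to 1 (shut), so that 0 is half open, set as the call begins (left out, the last holds). The fingers move at their own pace and stop on an object; the grip force is fixed at half the most. Time passes only in rows, so rows that do not move let the fingers close, or fill a call up. It gives the time, the measured TCP pose, the force, the opening and the grip force at its end, in the units of the state.
- state(): the state, without advancing time (a new reading comes with each control period).
- read_camera(name): name is "scene" or "top" or "wrist"; returns a dict with "image" (384x512x3 uint8, red, green, blue), "depth" (384x512 float32, mm along the optical axis (not along the pixel's ray), 0 where there is no reading), "vfov" (degrees; the focal length in pixels is half the picture's height over the tangent of half this angle, whatever the lens; pixels are square), "cx", "cy" (the principal point, pixels), "R" (3x3) and "t" (3): a world point X has camera coordinates R X + t. Camera axes: x right, y down, z forward; pixel columns grow to the right and rows downward; lengths in mm; the calibration is good to about 2 mm. The wrist camera is an equidistant fisheye: a pixel r from the principal point sees the ray r / f radians off the axis. A picture is of the moment at which its call begins.
- job_done(): hands the job in; it is judged then, once.
The state is a dict: "t": time; "joints": joint angles; "qvel": joint speeds; "tau": joint torques, N m; "eef_pos": TCP position; "tcp_rot": TCP orientation; "ft_force": force on the tool from outside, world axes, zero at the start; "moment": the same for the moment, N m; "opening": opening from 0.0 (shut) to 1.0 (fully open); "grip_force": force on a finger pad.
Only numpy, scipy, OpenCV 4.12 (cv2) and the standard library are available. Lean on these libraries where they do the work, as an engineer would, in place of code of your own. Each camera call takes 0.05 s, during which the arm holds its last target. There are 200 camera calls.

### The job

Lay the edge iron in the open drawer of the green steel cabinet (do not drop it in from a height) and push the drawer fully shut. Then take the red T-handled square key from its wooden block, fit it into the recessed square of the lock on the cabinet's sloping panel, feeling for the angle at which it goes in, and turn it clockwise until the bolt is fully thrown. Finally draw the key out and stand it back in its block, fully down, without disturbing the jar, the tin or the wax.

Things in the scene. Friction and masses are not known exactly. Their poses are not given: they have to be found in the camera images.
- iron_handle (a point): edge iron: a hand tool lying on the bench, 160 mm long, with a turned light-wood handle (110 mm long, 26 mm thick) and a short narrow steel blade. Point on the handle's axis, 13 mm above the bench, a good place to grip across. Site y runs along the tool to the handle's end (60 mm beyond this point; the blade's tip is 100 mm the other way), z up
- drawer_floor (a point): point on the drawer's inner floor, midway across, 61 mm behind the inside of its front panel. Site x runs into the cabinet (the way it shuts), y left, z up. Inside it is 218 mm wide (y), walls 35 mm high, floor 13 mm above the bench. A steel keeper for the bolt, on the left wall, rises to 57 mm above the floor, 25 mm or less in front of this point, 29 mm or less from the wall
- drawer_front (a point): middle of the outer face of the drawer's front panel (252 mm wide, from 9 to 75 mm above the bench), 45 mm above the bench. Site x points into the cabinet, y left. A bow handle, 98 mm wide, stands 23 mm out from the panel's middle, 7 mm lower than this point; the panel is bare and free to push on either side of it
- drawer (a joint): how far the drawer is open, m: 0 fully shut, 0.105 to 0.125 at the start. It slides with about 2 N of friction and stays where it is left
- lock_mouth (a point): centre of the mouth of the lock's round steel rosette (52 mm across, 4 mm proud of the panel). Site z is the lock's axis pointing out of the panel, 30 degrees from vertical, leaning to the cabinet's front; x points up the slope, y left. The round bore is 22 mm in diameter and 10 mm deep; at its bottom the flat face of a brass plug has a square socket
- bolt (a joint): bolt throw, m: 0 withdrawn, 0.010 full. With the key in the socket turn it clockwise seen from outside: free play first; from 0.55 rad clockwise of square with the panel the plug moves the bolt, full at 1.2 rad, a hard stop; the key's slack adds 0.15 to 0.3 rad at the handle. The key may enter at any quarter turn. The bolt passes its keeper only if the drawer is shut within 2 mm
- key_grip (a point): middle of the red cross-bar of the T-handled key: bar 78 mm long (point x), 14 mm thick (y), 24 mm high (z); grip it across its thickness. Site z points away from the working end. Below: a neck 12 mm in diameter, a flange 34 mm in diameter (underside 37 mm below this point), then the 12 mm square shank, sides along x and y, its tip 87 mm below this point. About 120 g
- key_tip (a point): centre of the working end of the key's square shank, 50 mm beyond the flange's underside; axes as key_grip. The last 3 mm are stepped down to 10.6 mm square for lead-in
- block_hole (a point): centre of the mouth of the round hole in the top of the key's wooden block (70 x 70 mm, 56 mm high, fixed to the bench). Hole 24 mm in diameter, 53 mm deep; the key stands in it with its flange on the block's top. z up
- edge_iron: the edge iron itself (160 mm long, see iron_handle); origin at the middle of its underside, y along it towards the handle's end
- key: the T-handled key; origin at the working end of its shank, z along it towards the cross-bar
- dye_jar: grey jar with a yellow lid, 84 mm in diameter, 106 mm high, standing; bystander. Origin at the middle of its underside
- tack_tin: round green tin, 80 mm in diameter, 27 mm high; bystander. Origin at the middle of its underside
- wax_block: amber wax block, 34 x 55 x 21 mm; bystander. Origin at the middle of its underside
- cabinet: green sheet-steel bench cabinet, fixed, 240 mm deep (x, from front to back), 260 mm wide (y), origin under its middle. Above the drawer its front edge is 80 mm high; from there a panel slopes up and back at 30 degrees to the horizontal to a flat top 175 mm high. The lock is in the panel, left of the middle; two thread spools stand on the top
- socket_face (a point): centre of the plug's face, 10 mm below the mouth; axes fixed to the panel as lock_mouth's, they do NOT show the plug's angle. Socket 14 mm square, 18 mm deep. At the start its sides stand up to 0.5 rad either way from point x and y, held by stiff friction (0.06 N m). Feel for it: at a wrong angle the key stops at this face, within about 8 degrees it drops in
Things that resemble listed ones, but are neither listed nor needed, are in the scene too. There is more than one size of the key; the job needs the larger.

How it is judged (in metres and radians):
On the way, in this order (a step that is already met when the one before it is completed fails the run):
1. the edge iron lies in the drawer (z of iron_handle in the frame of drawer_floor between 0 and 0.03 m and y of iron_handle in the frame of drawer_floor between -0.1 and 0.1 m and x of iron_handle in the frame of drawer_floor between -0.062 and 0.14 m and contact force between the fingers and edge_iron below 0.1 N), for 0.2 s.
2. the drawer is pushed fully shut (value of joint drawer below 0.003 m), for 0.1 s.
3. the key is home in the square of the lock, more than 20 mm below the rosette's mouth (z of key_tip in the frame of lock_mouth below -0.02 m and distance between key_tip and lock_mouth below 0.032 m), for 0.1 s.
4. the bolt is thrown with the key in the lock (value of joint bolt above 0.0085 m and z of key_tip in the frame of lock_mouth below -0.014 m and distance between key_tip and lock_mouth below 0.032 m), for 0.1 s.
At the end, for the whole second after the job is handed in: The drawer is shut (within 4.5 mm, the keeper's slack) with the edge iron lying inside it, the bolt is thrown (8.5 mm or more of 10), and the key stands at rest in its block's hole, upright (within 0.15 rad) with its flange down (tip at least 45 mm below the block's top); all is let go (value of joint bolt above 0.0085 m and value of joint drawer below 0.0045 m and z of iron_handle in the frame of drawer_floor between 0 and 0.03 m and y of iron_handle in the frame of drawer_floor between -0.11 and 0.11 m and x of iron_handle in the frame of drawer_floor between -0.065 and 0.15 m and distance between key_tip and block_hole below 0.057 m and z of key_tip in the frame of block_hole below -0.045 m and angle between key's own z axis and vertical below 0.15 rad and linear speed of each of key, edge_iron below 0.02 m/s); the robot touches nothing.
It fails at once if the dye jar, tack tin or wax block is moved by more than 25 mm (distance of any of dye_jar, tack_tin, wax_block from where it was at the start of the episode above 0.025 m).
It fails at once if the edge iron is dropped or thrown (faster than 1.3 m/s) (linear speed of edge_iron above 1.3 m/s).
It also fails if it takes over 72 s, if anything falls off the work surface, if the arm or the gripper's body presses on something with over 40 N, if the wrist force passes 120 N, or if a joint passes its speed limit or range.

## Working session

There is one attempt and no reset: what is moved stays moved. The work goes in short steps, Python scripts to look and compute and a tool call to move; the robot and the scene stay as the last step left them, time stands still between calls to the robot, and variables do not carry over. Pictures are saved under pics/ and viewed, at most 10 in all, crops included, and the job is handed in when it is done.

Besides the shell and the picture viewer there is one more tool, called as name(argument=value, ...) on one line, values as JSON. step_arm: Moves the arm, as the interface text tells. Shifts and turns lie within -1 to 1; 1 stands for 25 mm of shift or 0.1 rad of turn. Its arguments: {"type":"object","properties":{"plan":{"type":"array","items":{"type":"object","properties":{"x":{"type":"number"},"y":{"type":"number"},"z":{"type":"number"},"rx":{"type":"number"},"ry":{"type":"number"},"rz":{"type":"number"}}}},"jaw":{"type":"number"}},"required":["plan"]}

```bash
ls; mkdir -p pics; cat > h.py <<'E'
from cell import *
import numpy as np, cv2
def cam(n):
    c=read_camera(n); c['f']=c['image'].shape[0]/2/np.tan(np.radians(c['vfov'])/2); c['R']=np.array(c['R']);c['t']=np.array(c['t']); c['fish']=n=='wrist'; return c
def ray(c,u,v):
    x,y=u-c['cx'],v-c['cy']
    if c['fish']:
        r=np.hypot(x,y); a=r/c['f']; s=np.sin(a)/max(r,1e-9); d=np.array([x*s,y*s,np.cos(a)])
    else: d=np.array([x/c['f'],y/c['f'],1])
    return -c['R'].T@c['t'], c['R'].T@d
def plane(c,u,v,z):
    o,d=ray(c,u,v); return o+d*(z-o[2])/d[2]
def dep(c,u,v):
    o,d=ray(c,u,v); z=c['depth'][int(round(v)),int(round(u))]
    return o+d*(z/(c['R']@d)[2])
def cloud(c):
    """world xyz for all pixels (nan where no depth)"""
    H,W=c['depth'].shape; u,v=np.meshgrid(np.arange(W),np.arange(H)); x=u-c['cx'];y=v-c['cy']
    if c['fish']:
        r=np.hypot(x,y)+1e-9;a=r/c['f']; d=np.dstack([x/r*np.tan(a),y/r*np.tan(a),np.ones_like(a)])
    else: d=np.dstack([x/c['f'],y/c['f'],np.ones_like(x)])
    P=d*c['depth'][...,None]; P[c['depth']<=0]=np.nan
    return (P-c['t'])@c['R']
def save(n,im): cv2.imwrite('pics/'+n+'.png',im[...,::-1])
E
python3 - <<'E'
from h import *
a=cam('scene');b=cam('top')
save('scene',a['image']);save('top',b['image'])
for c in(a,b): print(c['vfov'],c['cx'],c['cy'],-c['R'].T@c['t'],c['R'].round(2).tolist())
print(state())
E
```

```text
pics
49.117951618483715 256.3400872700925 192.42421917270238 [-344.81931769  386.69203473  767.37365973] [[-0.45, -0.89, -0.01], [-0.49, 0.26, -0.83], [0.75, -0.37, -0.55]]
53.529134562704215 250.98209669455326 193.26255646489773 [ 483.30216598  -70.87890186 1107.35535026] [[-0.03, -1.0, -0.01], [-1.0, 0.03, -0.07], [0.07, 0.0, -1.0]]
{'t': 0.1, 'joints': array([-1.34959257e+00,  4.91488735e-01,  1.55937838e+00,  1.08407623e-05,
        1.09168284e+00, -1.05601281e-01]), 'qvel': array([ 0.00027564, -0.00230055, -0.0005672 ,  0.00098918, -0.00012485,
        0.00072782]), 'tau': array([ 2.59888722e-03, -6.13621402e+01, -2.58605647e+01,  6.94131106e-02,
        4.70061880e-02, -5.39145663e-05]), 'eef_pos': array([ 200.61477242, -591.7114827 ,  214.13021878]), 'tcp_rot': array([-3.14064170e+00, -1.10465913e-04,  3.26799979e-01]), 'ft_force': array([ 0.14958405, -0.25528324,  0.29963458]), 'moment': array([-0.01725077, -0.0415521 ,  0.00114939]), 'grip_force': 0.0, 'opening': 0.9988353788884173}
```

View pics/scene.png

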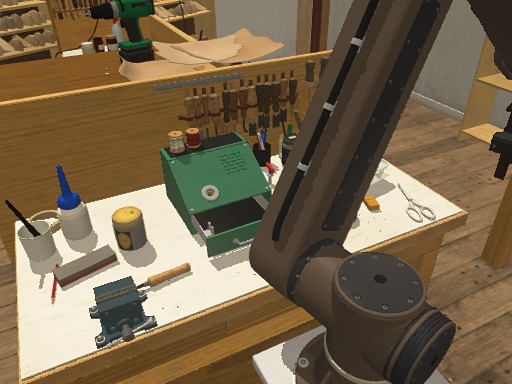

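View pics/top.png

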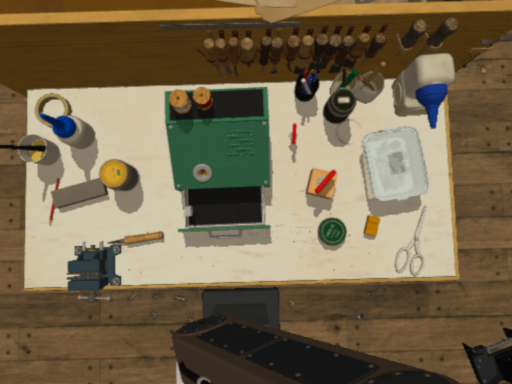

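Candidates: the key could be the red bar on the wooden block (top 325,182) or the small red thing lying at (294,133); the pencil (52,205) is neither. The edge iron could be the wood-handled tool at (140,239) or the rack chisels (210–380,40). I choose the block's key and the bench tool, and check both close up.

```bash
python3 - <<'E'
from h import *
b=cam('top');im=b['image'];P=cloud(b)
r=lambda x0,y0,x1,y1,s:cv2.resize(im[y0:y1,x0:x1],(400,300*1),interpolation=cv2.INTER_CUBIC)
save('crop',np.vstack([np.hstack([r(100,200,180,260,5),r(270,120,350,210,5)]),np.hstack([r(160,80,280,170,4),r(160,160,280,250,4)])]))
def desc(n,m):
    k,l,s,_=cv2.connectedComponentsWithStats(m.astype(np.uint8))
    for i in range(1,k):
        if s[i,4]>25:
            vs,us=np.where(l==i); q=P[l==i]; rc=cv2.minAreaRect(np.c_[us,vs].astype(np.float32))
            print(n,'px',us.mean().round(1),vs.mean().round(1),s[i,4],'xyz med',np.nanmedian(q,0).round(1),'z95',np.nanpercentile(q[:,2],[5,95]).round(1),'rect',np.round(rc[1],1),round(rc[2],1))
h=cv2.cvtColor(im,cv2.COLOR_RGB2HSV);H,S,V=h[...,0],h[...,1],h[...,2]
desk=np.zeros(H.shape,bool);desk[80:290,30:460]=1
desc('red',desk&((H<6)|(H>174))&(S>170)&(V>120))
desc('wood',desk&(H>8)&(H<20)&(S>90)&(V>110))
desc('green',desk&(H>65)&(H<85)&(S>120)&(V>50))
desc('yellow',desk&(H>=20)&(H<30)&(S>140)&(V>140))
for (u,v) in [(203,173),(225,150),(225,180),(225,128),(220,100),(225,205),(225,220),(225,229),(245,229),(200,229),(240,110)]: print(u,v,P[v,u].round(1))
E
```

```text
red px 293.8 133.2 56 xyz med [ 723.2 -189.5   69.7] z95 [65.8 73.2] rect [ 2.9 18.2] 4.1
red px 325.1 181.1 122 xyz med [ 583.9 -263.4  102.5] z95 [ 99.4 105.2] rect [ 4.6 27.8] 40.6
wood px 454.4 85.1 96 xyz med [ 1142.6 -1111.6  -787.9] z95 [-796.1 -778.9] rect [ 9. 11.] 90.0
wood px 201.2 95.0 229 xyz med [785.5  45.2 222.8] z95 [219.8 225.8] rect [16. 16.] 90.0
wood px 178.2 98.0 264 xyz med [777.9  98.8 228.1] z95 [218.7 230.8] rect [18. 17.] 90.0
wood px 349.4 245.4 2381 xyz med [ 308.1 -488.    -7.5] z95 [-790.5   -3.4] rect [166.9 394.4] 60.7
wood px 124.3 174.9 41 xyz med [614.5 267.4 102.7] z95 [100.  105.2] rect [ 5.2 18.6] 10.0
wood px 320.9 183.1 514 xyz med [ 582.8 -260.1   54.1] z95 [19.1 58.2] rect [27.8 28. ] 11.3
wood px 371.5 225.3 255 xyz med [ 463.  -407.    18.5] z95 [ 1.5 22.3] rect [12.9 20.1] 14.0
wood px 141.9 237.5 275 xyz med [445.7 247.7  19.8] z95 [13.5 24.7] rect [ 8.2 38.7] 82.1
wood px 49.9 288.1 103 xyz med [306.1 520.1  -7. ] z95 [-10.1  -1.9] rect [ 2. 37.] 90.0
green px 220.3 149.9 6274 xyz med [671.3   5.6 132.5] z95 [ 84.3 170.8] rect [ 97.5 100. ] 87.6
green px 332.6 231.1 163 xyz med [ 451.8 -295.5   25.2] z95 [21.7 28.2] rect [17. 17.] 90.0
yellow px 36.3 155.5 74 xyz med [688.2 545.7  31.6] z95 [28.3 36.2] rect [ 8.  10.3] 26.6
yellow px 112.6 172.9 485 xyz med [620.8 299.9 103.4] z95 [100.4 106.5] rect [24.1 26.1] 20.6
203 173 [616.7  61.6  84.8]
225 150 [668.8  -2.7 132.9]
225 180 [595.4   2.1  90.2]
225 128 [720.   -5.7 159.5]
220 100 [787.7   4.2 174.7]
225 205 [531.7   9.2  13. ]
225 220 [488.6  10.2  13.1]
225 229 [nan nan nan]
245 229 [461.  -46.1  -4.4]
200 229 [465.9  73.6  75.3]
240 110 [761.5 -45.2 172.1]
```

View pics/crop.png

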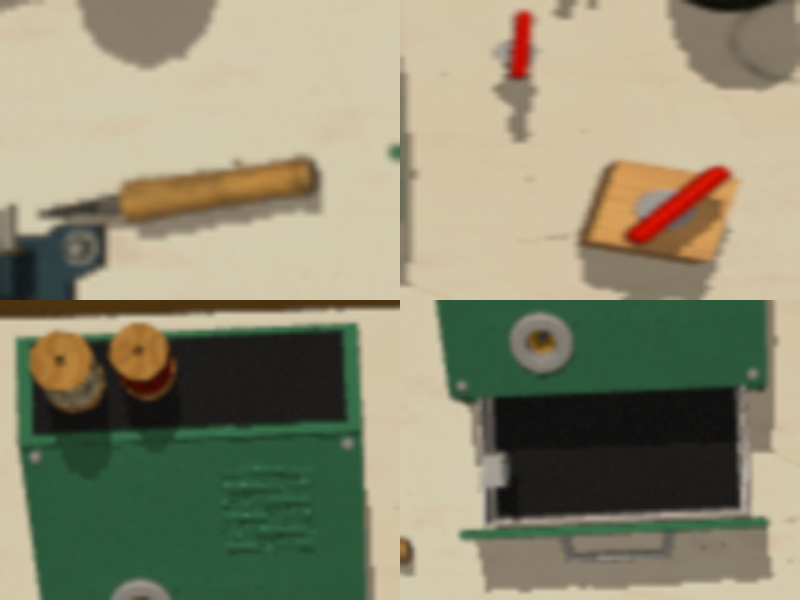

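The crop shows the edge iron with its handle right and blade left by the vise (top view, handle about 125–163, 237). It also shows the large key in its block (325,181) and a smaller T-key standing at (294,133), which is not wanted. The rosette is at (202,173), and the drawer is open with its keeper on the left wall. Next I measure these.

```bash
cat >> h.py <<'E'
from scipy.spatial.transform import Rotation as Ro
def hsv(c): return cv2.split(cv2.cvtColor(c['image'],cv2.COLOR_RGB2HSV))
def to(p,rpy,n,s=None):
    """rows: n equal rows (shift first, then turn) from the present pose to p,rpy; prints units"""
    s=s or state(); R0=Ro.from_euler('xyz',s['tcp_rot']);R1=Ro.from_euler('xyz',rpy)
    rv=(R0.inv()*R1).as_rotvec(); D=R0.inv().apply(np.array(p)-s['eef_pos'])
    M=sum(Ro.from_rotvec(rv*k/n).as_matrix() for k in range(n)); sh=np.linalg.solve(M,D)
    print(n,'rows: xyz',(sh/25).round(3),'r',(rv/n/.1).round(3),'| total mm',D.round(1),'rad',rv.round(3))
E
python3 - <<'E'
from h import *
b=cam('top');P=cloud(b);H,S,V=hsv(b)
def pca(q):
    q=q[~np.isnan(q).any(1)];m=np.median(q,0);u=np.linalg.svd((q-q.mean(0))[:,:2],full_matrices=0)[2][0]
    s=(q-q.mean(0))[:,:2]@u; return q.mean(0).round(1),u.round(3),np.percentile(s,[1,99]).round(1)
g=np.zeros(H.shape,bool)
m=g.copy();m[225:250,118:170]=1; w=m&(P[...,2]>8)&(P[...,2]<32)&(P[...,1]<275); print('iron',pca(P[w]))
m=g.copy();m[160:205,305:345]=1; r=m&((H<6)|(H>174))&(S>150); print('bar',pca(P[r]))
bl=m&(P[...,2]>50)&(P[...,2]<60); q=P[bl]; rc=cv2.minAreaRect(q[:,:2].astype(np.float32)); print('block',rc, q[:,2].mean())
fl=m&(P[...,2]>57)&(P[...,2]<80)
print('flange',P[fl].mean(0).round(1),fl.sum())
# cabinet slope
m=g.copy();m[122:188,170:270]=1; G=m&(H>60)&(H<90)&(S>100)&(P[...,2]>82)&(P[...,2]<170)
q=P[G];c=q.mean(0);n=np.linalg.svd(q-c,full_matrices=0)[2][2];n*=np.sign(n[2]);print('slope n',n.round(3),np.degrees(np.arccos(n[2])),'yaw',np.arctan2(-n[1],-n[0]),'c',c.round(1))
# whole cabinet footprint
m=g.copy();m[85:192,160:275]=1;G=m&(P[...,2]>81)&(P[...,2]<178)&(S>80);rc=cv2.minAreaRect(P[G][:,:2].astype(np.float32));print('cab',rc)
# rosette
m=g.copy();m[158:188,185:220]=1
dist=(P-c)@n; ro=m&(S<90)&(abs(dist)<12); e=np.argwhere(ro)[:,::-1].astype(np.float32); el=cv2.minAreaRect(cv2.convexHull(e));print('ros',el,np.nanmedian(dist[ro]),np.nanmean(P[ro],0))
o,d=ray(b,*el[0]); print('lock',(o+d*(((c-o)@n+4)/(d@n))).round(1))
# front panel
m=g.copy();m[222:240,175:275]=1;f=m&(P[...,2]>60)&(P[...,2]<82);print('front',pca(P[f]),P[f][:,:2].min(0),P[f][:,:2].max(0))
v=cam('top')['depth']*0
m=g.copy();m[235:310,60:125]=1;q=P[m&(P[...,2]>40)&(P[...,2]<300)];print('vise',np.percentile(q,[1,50,99],axis=0).round(0))
to([430,-60,230],[np.pi,0,1.0],20)
E
```

```text
iron (array([447.7, 233.1,  18.6]), array([-0.125,  0.992]), array([-41.3,  41.4]))
bar (array([ 584.1, -264.2,  101.6]), array([-0.746,  0.666]), array([-37.3,  35.7]))
block ((584.3990478515625, -264.3760681152344), (70.15898895263672, 70.11956024169922), 73.98784637451172) 54.61886541225141
flange [ 583.  -265.9   59. ] 78
slope n [-0.5   -0.007  0.866] 29.9818471364092 yaw 0.013120850679458354 c [663.8   9.7 128.2]
cab ((697.3568115234375, 13.240348815917969), (239.8686981201172, 255.80606079101562), 1.0198816061019897)
ros ((201.9000244140625, 172.3000030517578), (19.230182647705078, 19.230182647705078), 63.43495178222656) 3.0502772539220406 [616.1493177   62.1143181  104.26399899]
lock [615.9  61.8 105.6]
front (array([465.8,  12.2,  73. ]), array([ 0.014, -1.   ]), array([-121.8,  122.5])) [ 460.65680715 -113.02423949] [471.68814576 136.51058557]
vise [[280. 332.  41.]
 [361. 376.  95.]
 [431. 422. 102.]]
20 rows: xyz [ 1.026 -0.584 -0.031] r [-0.    -0.    -0.337] | total mm [ 387.9 -430.   -15.4] rad [-0.    -0.    -0.673]
```

step_arm(plan=[{"x": 0.95,"y": -0.55,"rz": -0.34},{"x": 0.95,"y": -0.55,"rz": -0.34},{"x": 0.95,"y": -0.55,"rz": -0.34},{"x": 0.95,"y": -0.55,"rz": -0.34},{"x": 0.95,"y": -0.55,"rz": -0.34},{"x": 0.95,"y": -0.55,"rz": -0.34},{"x": 0.95,"y": -0.55,"rz": -0.34},{"x": 0.95,"y": -0.55,"rz": -0.34},{"x": 0.95,"y": -0.55,"rz": -0.34},{"x": 0.95,"y": -0.55,"rz": -0.34}], jaw=-0.2)

```text
schema error: expected keys x, y, z, rx, ry, rz
```

```bash
python3 - <<'E'
from h import *
to([447,242,110],[np.pi,0,1.696],20)
to([447,242,110],[np.pi,0,1.696],25)
E
```

```text
20 rows: xyz [ 1.795 -0.568  0.209] r [-0.    -0.    -0.685] | total mm [ 501.  -710.5  104.7] rad [-0.    -0.    -1.369]
25 rows: xyz [ 1.439 -0.444  0.167] r [-0.    -0.    -0.548] | total mm [ 501.  -710.5  104.7] rad [-0.    -0.    -1.369]
```

step_arm(plan=[{"x": 0.9,"y": -0.28,"z": 0.1,"rx": 0,"ry": 0,"rz": -0.34},{"x": 0.9,"y": -0.28,"z": 0.1,"rx": 0,"ry": 0,"rz": -0.34},{"x": 0.9,"y": -0.28,"z": 0.1,"rx": 0,"ry": 0,"rz": -0.34},{"x": 0.9,"y": -0.28,"z": 0.1,"rx": 0,"ry": 0,"rz": -0.34},{"x": 0.9,"y": -0.28,"z": 0.1,"rx": 0,"ry": 0,"rz": -0.34},{"x": 0.9,"y": -0.28,"z": 0.1,"rx": 0,"ry": 0,"rz": -0.34},{"x": 0.9,"y": -0.28,"z": 0.1,"rx": 0,"ry": 0,"rz": -0.34},{"x": 0.9,"y": -0.28,"z": 0.1,"rx": 0,"ry": 0,"rz": -0.34},{"x": 0.9,"y": -0.28,"z": 0.1,"rx": 0,"ry": 0,"rz": -0.34},{"x": 0.9,"y": -0.28,"z": 0.1,"rx": 0,"ry": 0,"rz": -0.34}], jaw=-0.2)

```text
t: 1.08
eef_pos: [367.8, -425.9, 189.5]
tcp_rot: [3.141, 0.0, 0.668]
ft_force: [0.2, -0.4, 0.2]
opening: 0.601
grip_force: 0.0
```

step_arm(plan=[{"x": 0.9,"y": -0.28,"z": 0.1,"rx": 0,"ry": 0,"rz": -0.34},{"x": 0.9,"y": -0.28,"z": 0.1,"rx": 0,"ry": 0,"rz": -0.34},{"x": 0.9,"y": -0.28,"z": 0.1,"rx": 0,"ry": 0,"rz": -0.34},{"x": 0.9,"y": -0.28,"z": 0.1,"rx": 0,"ry": 0,"rz": -0.34},{"x": 0.9,"y": -0.28,"z": 0.1,"rx": 0,"ry": 0,"rz": -0.34},{"x": 0.9,"y": -0.28,"z": 0.1,"rx": 0,"ry": 0,"rz": -0.34},{"x": 0.9,"y": -0.28,"z": 0.1,"rx": 0,"ry": 0,"rz": -0.34},{"x": 0.9,"y": -0.28,"z": 0.1,"rx": 0,"ry": 0,"rz": -0.34},{"x": 0.9,"y": -0.28,"z": 0.1,"rx": 0,"ry": 0,"rz": -0.34},{"x": 0.9,"y": -0.28,"z": 0.1,"rx": 0,"ry": 0,"rz": -0.34}])

```text
t: 1.92
eef_pos: [469.4, -214.5, 164.5]
tcp_rot: [3.141, 0.0, 1.008]
ft_force: [0.3, 0.4, 0.4]
opening: 0.597
grip_force: 0.0
```

step_arm(plan=[{"x": 0.9,"y": -0.28,"z": 0.1,"rx": 0,"ry": 0,"rz": -0.34},{"x": 0.9,"y": -0.28,"z": 0.1,"rx": 0,"ry": 0,"rz": -0.34},{"x": 0.9,"y": -0.28,"z": 0.1,"rx": 0,"ry": 0,"rz": -0.34},{"x": 0.9,"y": -0.28,"z": 0.1,"rx": 0,"ry": 0,"rz": -0.34},{"x": 0.9,"y": -0.28,"z": 0.1,"rx": 0,"ry": 0,"rz": -0.34},{"x": 0.9,"y": -0.28,"z": 0.1,"rx": 0,"ry": 0,"rz": -0.34},{"x": 0.9,"y": -0.28,"z": 0.1,"rx": 0,"ry": 0,"rz": -0.34},{"x": 0.9,"y": -0.28,"z": 0.1,"rx": 0,"ry": 0,"rz": -0.34},{"x": 0.9,"y": -0.28,"z": 0.1,"rx": 0,"ry": 0,"rz": -0.34},{"x": 0.9,"y": -0.28,"z": 0.1,"rx": 0,"ry": 0,"rz": -0.34}])

```text
t: 2.75
eef_pos: [494.6, 18.7, 139.5]
tcp_rot: [3.141, 0.0, 1.348]
ft_force: [0.8, -0.6, -0.1]
opening: 0.6
grip_force: 0.0
```

```bash
python3 - <<'E'
from h import *
s=state();print(s['eef_pos'],s['tcp_rot'],s['joints'])
to([447,242,80],[np.pi,0,1.696],10)
E
```

```text
[494.60288398  18.71646504 139.4952942 ] [3.14142566e+00 6.08236778e-05 1.34845373e+00] [-9.56709705e-02  4.09354180e-01  1.95673764e+00 -1.16338996e-04
  7.75342872e-01  1.26754698e-01]
10 rows: xyz [ 0.883 -0.25   0.238] r [ 0.     0.    -0.348] | total mm [207.3 -95.7  59.5] rad [ 0.     0.    -0.348]
```

step_arm(plan=[{"x": 0.88,"y": -0.25,"z": 0.24,"rx": 0,"ry": 0,"rz": -0.35},{"x": 0.88,"y": -0.25,"z": 0.24,"rx": 0,"ry": 0,"rz": -0.35},{"x": 0.88,"y": -0.25,"z": 0.24,"rx": 0,"ry": 0,"rz": -0.35},{"x": 0.88,"y": -0.25,"z": 0.24,"rx": 0,"ry": 0,"rz": -0.35},{"x": 0.88,"y": -0.25,"z": 0.24,"rx": 0,"ry": 0,"rz": -0.35},{"x": 0.88,"y": -0.25,"z": 0.24,"rx": 0,"ry": 0,"rz": -0.35},{"x": 0.88,"y": -0.25,"z": 0.24,"rx": 0,"ry": 0,"rz": -0.35},{"x": 0.88,"y": -0.25,"z": 0.24,"rx": 0,"ry": 0,"rz": -0.35},{"x": 0.88,"y": -0.25,"z": 0.24,"rx": 0,"ry": 0,"rz": -0.35},{"x": 0.88,"y": -0.25,"z": 0.24,"rx": 0,"ry": 0,"rz": -0.35}])

```text
t: 3.58
eef_pos: [446.8, 241.2, 79.3]
tcp_rot: [3.141, 0.0, 1.698]
ft_force: [-0.3, -0.1, -0.1]
opening: 0.603
grip_force: 0.0
```

```bash
python3 - <<'E'
from h import *
w=cam('wrist');P=cloud(w);s=state()
m=(P[...,2]>6)&(P[...,2]<32)&(abs(P[...,0]-447)<60)&(P[...,1]>180)&(P[...,1]<310)
q=P[m];hi=q[q[:,2]>20];print(len(q),hi.mean(0),hi.min(0),hi.max(0))
u=np.linalg.svd((hi-hi.mean(0))[:,:2],full_matrices=0)[2][0];print(u,np.arctan2(u[1],u[0]))
save('w1',w['image'])
to([447,242,6],[np.pi,0,1.696],10)
E
```

```text
3559 [445.32989116 254.06348802  22.92299587] [430.28409792 190.17336511  20.00078228] [460.2848684  309.94780524  28.40821707]
[ 0.11683143 -0.99315176] -1.4536974696610157
10 rows: xyz [-0.007  0.007  0.29 ] r [-0.001 -0.     0.006] | total mm [-1.7  1.7 72.4] rad [-0.001 -0.     0.006]
```

View pics/w1.png

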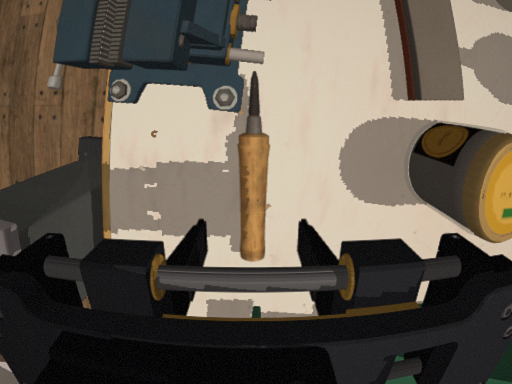

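The wrist view shows the iron's handle (253,195) centred between the fingertips (200,225) and (305,225), clear of the vise. I descend and grip.

step_arm(plan=[{"x": 0,"y": 0,"z": 0.6,"rx": 0,"ry": 0,"rz": 0},{"x": 0,"y": 0,"z": 0.6,"rx": 0,"ry": 0,"rz": 0},{"x": 0,"y": 0,"z": 0.6,"rx": 0,"ry": 0,"rz": 0},{"x": 0,"y": 0,"z": 0.5,"rx": 0,"ry": 0,"rz": 0},{"x": 0,"y": 0,"z": 0.3,"rx": 0,"ry": 0,"rz": 0},{"x": 0,"y": 0,"z": 0.2,"rx": 0,"ry": 0,"rz": 0},{"x": 0,"y": 0,"z": 0.16,"rx": 0,"ry": 0,"rz": 0},{"x": 0,"y": 0,"z": 0,"rx": 0,"ry": 0,"rz": 0},{"x": 0,"y": 0,"z": 0,"rx": 0,"ry": 0,"rz": 0},{"x": 0,"y": 0,"z": 0,"rx": 0,"ry": 0,"rz": 0}])

```text
t: 4.47
eef_pos: [447.4, 240.2, 6.1]
tcp_rot: [3.141, -0.0, 1.697]
ft_force: [-0.1, -0.0, -0.4]
opening: 0.6
grip_force: 0.0
```

step_arm(plan=[{"x": 0,"y": 0,"z": 0,"rx": 0,"ry": 0,"rz": 0},{"x": 0,"y": 0,"z": 0,"rx": 0,"ry": 0,"rz": 0},{"x": 0,"y": 0,"z": 0,"rx": 0,"ry": 0,"rz": 0},{"x": 0,"y": 0,"z": 0,"rx": 0,"ry": 0,"rz": 0},{"x": 0,"y": 0,"z": 0,"rx": 0,"ry": 0,"rz": 0},{"x": 0,"y": 0,"z": 0,"rx": 0,"ry": 0,"rz": 0},{"x": 0,"y": 0,"z": 0,"rx": 0,"ry": 0,"rz": 0},{"x": 0,"y": 0,"z": 0,"rx": 0,"ry": 0,"rz": 0},{"x": 0,"y": 0,"z": 0,"rx": 0,"ry": 0,"rz": 0},{"x": 0,"y": 0,"z": 0,"rx": 0,"ry": 0,"rz": 0}], jaw=1)

```text
t: 5.3
eef_pos: [447.2, 240.1, 5.6]
tcp_rot: [3.142, 0.0, 1.697]
ft_force: [-1.2, 0.5, 1.0]
opening: 0.244
grip_force: 30.0
```

step_arm(plan=[{"x": 0,"y": 0,"z": -0.4,"rx": 0,"ry": 0,"rz": 0},{"x": 0,"y": 0,"z": -0.6,"rx": 0,"ry": 0,"rz": 0},{"x": 0,"y": 0,"z": -0.7,"rx": 0,"ry": 0,"rz": 0},{"x": 0,"y": 0,"z": -0.7,"rx": 0,"ry": 0,"rz": 0},{"x": 0,"y": 0,"z": -0.7,"rx": 0,"ry": 0,"rz": 0},{"x": 0,"y": 0,"z": -0.7,"rx": 0,"ry": 0,"rz": 0},{"x": 0,"y": 0,"z": -0.7,"rx": 0,"ry": 0,"rz": 0},{"x": 0,"y": 0,"z": -0.6,"rx": 0,"ry": 0,"rz": 0},{"x": 0,"y": 0,"z": -0.3,"rx": 0,"ry": 0,"rz": 0},{"x": 0,"y": 0,"z": 0,"rx": 0,"ry": 0,"rz": 0}])

```text
t: 6.13
eef_pos: [447.6, 240.3, 142.3]
tcp_rot: [3.139, -0.001, 1.697]
ft_force: [-0.8, 0.2, -1.1]
opening: 0.247
grip_force: 30.0
```

```bash
python3 - <<'E'
from h import *
s=state()
# cabinet frame: yaw .015; drawer front outer at (465.8-..)
t=.25
for n,p in((20,[508,-14,130]),):
    to(p,(Ro.from_euler('z',1.586)*Ro.from_euler('x',np.pi)*Ro.from_rotvec([0,0,0])).as_euler('xyz'),n)
# tilt sign test: want tool z to gain +x (body leaning to robot)
for sg in(1,-1):
    R=Ro.from_euler('z',1.586)*Ro.from_euler('x',np.pi)*Ro.from_rotvec([sg*t,0,0]);print(sg,R.apply([0,0,1]),R.apply([0,1,0]),R.as_euler('xyz'))
    to([508,-18,130],R.as_euler('xyz'),20)
E
```

```text
20 rows: xyz [-0.516  0.083  0.025] r [ 0.001 -0.     0.055] | total mm [-259.9   28.    12.3] rad [ 0.003 -0.001  0.111]
1 [-0.24737537 -0.0037613  -0.96891242] [ 0.96880044  0.01473046 -0.24740396] [-2.89159265  0.          1.586     ]
20 rows: xyz [-0.524  0.085  0.013] r [0.126 0.007 0.055] | total mm [-263.9   27.4   12.3] rad [0.252 0.013 0.11 ]
-1 [ 0.24737537  0.0037613  -0.96891242] [0.96880044 0.01473046 0.24740396] [2.89159265 0.         1.586     ]
20 rows: xyz [-0.524  0.079  0.036] r [-0.124 -0.007  0.055] | total mm [-263.9   27.4   12.3] rad [-0.247 -0.015  0.11 ]
```

```bash
python3 - <<'E'
from h import *
R=(Ro.from_euler('z',1.586)*Ro.from_euler('x',np.pi)*Ro.from_rotvec([-.12,0,0])).as_euler('xyz');print(R)
to([512,-27,110],R,20)
E
```

```text
[ 3.02159265e+00 -2.22044605e-16  1.58600000e+00]
20 rows: xyz [-0.543  0.085  0.07 ] r [-0.059 -0.004  0.055] | total mm [-273.3   30.2   32.3] rad [-0.117 -0.007  0.111]
```

step_arm(plan=[{"x": -0.3,"y": 0.085,"z": 0.0,"rx": -0.06,"ry": 0,"rz": 0.055},{"x": -0.54,"y": 0.085,"z": 0.0,"rx": -0.06,"ry": 0,"rz": 0.055},{"x": -0.54,"y": 0.085,"z": 0.0,"rx": -0.06,"ry": 0,"rz": 0.055},{"x": -0.54,"y": 0.085,"z": 0.0,"rx": -0.06,"ry": 0,"rz": 0.055},{"x": -0.54,"y": 0.085,"z": 0.0,"rx": -0.06,"ry": 0,"rz": 0.055},{"x": -0.54,"y": 0.085,"z": 0.0,"rx": -0.06,"ry": 0,"rz": 0.055},{"x": -0.54,"y": 0.085,"z": 0.0,"rx": -0.06,"ry": 0,"rz": 0.055},{"x": -0.54,"y": 0.085,"z": 0.0,"rx": -0.06,"ry": 0,"rz": 0.055},{"x": -0.54,"y": 0.085,"z": 0.0,"rx": -0.06,"ry": 0,"rz": 0.055},{"x": -0.54,"y": 0.085,"z": 0.0,"rx": -0.06,"ry": 0,"rz": 0.055}])

```text
t: 6.97
eef_pos: [480.8, 112.7, 140.0]
tcp_rot: [3.083, -0.001, 1.641]
ft_force: [0.1, -0.2, -0.8]
opening: 0.243
grip_force: 30.0
```

step_arm(plan=[{"x": -0.66,"y": 0.085,"z": 0.15,"rx": -0.06,"ry": 0,"rz": 0.055},{"x": -0.66,"y": 0.085,"z": 0.15,"rx": -0.06,"ry": 0,"rz": 0.055},{"x": -0.6,"y": 0.085,"z": 0.15,"rx": -0.06,"ry": 0,"rz": 0.055},{"x": -0.6,"y": 0.085,"z": 0.15,"rx": -0.06,"ry": 0,"rz": 0.055},{"x": -0.6,"y": 0.085,"z": 0.15,"rx": -0.06,"ry": 0,"rz": 0.055},{"x": -0.6,"y": 0.085,"z": 0.15,"rx": -0.06,"ry": 0,"rz": 0.055},{"x": -0.55,"y": 0.085,"z": 0.15,"rx": -0.06,"ry": 0,"rz": 0.055},{"x": -0.5,"y": 0.085,"z": 0.15,"rx": -0.06,"ry": 0,"rz": 0.055},{"x": -0.45,"y": 0.085,"z": 0.15,"rx": -0.06,"ry": 0,"rz": 0.055},{"x": -0.4,"y": 0.085,"z": 0.1,"rx": -0.06,"ry": 0,"rz": 0.055}])

```text
t: 7.8
eef_pos: [511.8, -26.3, 105.3]
tcp_rot: [3.023, -0.007, 1.586]
ft_force: [1.0, 0.1, -0.7]
opening: 0.244
grip_force: 30.0
```

```bash
python3 - <<'E'
from h import *
R=[3.0216,0,1.586]
to([513,-27,22],R,10); print(state()['tcp_rot'])
b=cam('top');P=cloud(b);im=b['image'].copy()
# drawer inner extents at floor/wall heights
m=np.zeros(P.shape[:2],bool);m[180:240,170:280]=1
q=P[m&(P[...,2]>38)&(P[...,2]<80)&(P[...,0]<575)&(P[...,0]>475)];print(len(q))
k=q[(q[:,2]>60)&(q[:,1]>80)];print('keeper',len(k),k.min(0) if len(k) else 0,k.max(0) if len(k) else 0)
save('t2',cv2.resize(im[140:260,110:270],(800,600)))
E
```

```text
10 rows: xyz [-0.004 -0.035  0.331] r [-0.001 -0.007 -0.001] | total mm [-1.3 -8.7 82.8] rad [-0.001 -0.007 -0.001]
[ 3.02299576 -0.00673057  1.58604627]
144
keeper 13 [504.52614062 100.86436677  61.43660331] [529.34777476 106.84732552  70.72693736]
```

View pics/t2.png

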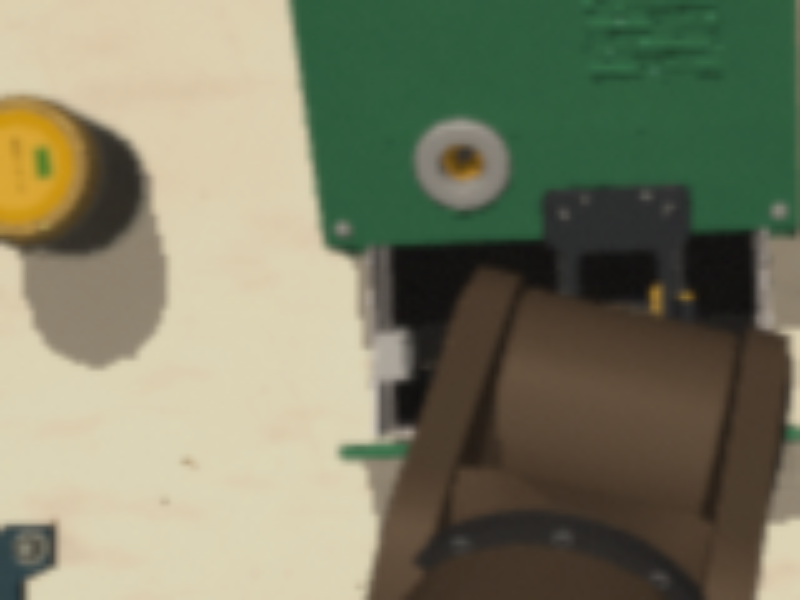

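The top view shows the drawer open, the gripper over it, and the keeper at crop (393,357) with its inner edge near y≈90. The blade tip needs a little more room, so I shift 4–5 mm right while lowering.

step_arm(plan=[{"x": -0.04,"y": -0.04,"z": 0.4,"rx": 0,"ry": -0.007,"rz": 0},{"x": -0.04,"y": -0.04,"z": 0.4,"rx": 0,"ry": -0.007,"rz": 0},{"x": -0.04,"y": -0.04,"z": 0.4,"rx": 0,"ry": -0.007,"rz": 0},{"x": -0.04,"y": -0.04,"z": 0.4,"rx": 0,"ry": -0.007,"rz": 0},{"x": -0.04,"y": -0.04,"z": 0.4,"rx": 0,"ry": -0.007,"rz": 0},{"x": 0,"y": -0.04,"z": 0.4,"rx": 0,"ry": -0.007,"rz": 0},{"x": 0,"y": -0.04,"z": 0.35,"rx": 0,"ry": -0.007,"rz": 0},{"x": 0,"y": -0.03,"z": 0.2,"rx": 0,"ry": -0.007,"rz": 0},{"x": 0,"y": -0.03,"z": 0.12,"rx": 0,"ry": -0.007,"rz": 0},{"x": 0,"y": 0,"z": 0,"rx": 0,"ry": -0.007,"rz": 0}])

```text
t: 8.68
eef_pos: [512.7, -29.7, 28.5]
tcp_rot: [3.023, 0.0, 1.586]
ft_force: [1.0, 0.0, -0.6]
opening: 0.248
grip_force: 30.0
```

step_arm(plan=[{"x": 0,"y": 0,"z": 0.08,"rx": 0,"ry": 0,"rz": 0},{"x": 0,"y": 0,"z": 0.06,"rx": 0,"ry": 0,"rz": 0},{"x": 0,"y": 0,"z": 0.05,"rx": 0,"ry": 0,"rz": 0},{"x": 0,"y": 0,"z": 0.04,"rx": 0,"ry": 0,"rz": 0},{"x": 0,"y": 0,"z": 0.04,"rx": 0,"ry": 0,"rz": 0},{"x": 0,"y": 0,"z": 0.03,"rx": 0,"ry": 0,"rz": 0},{"x": 0,"y": 0,"z": 0.02,"rx": 0,"ry": 0,"rz": 0},{"x": 0,"y": 0,"z": 0,"rx": 0,"ry": 0,"rz": 0},{"x": 0,"y": 0,"z": 0,"rx": 0,"ry": 0,"rz": 0},{"x": 0,"y": 0,"z": 0,"rx": 0,"ry": 0,"rz": 0}])

```text
t: 9.52
eef_pos: [514.0, -29.8, 21.2]
tcp_rot: [3.022, 0.0, 1.586]
ft_force: [0.9, 0.4, -1.5]
opening: 0.245
grip_force: 30.0
```

step_arm(plan=[{"x": 0,"y": 0,"z": 0.03,"rx": 0,"ry": 0,"rz": 0},{"x": 0,"y": 0,"z": 0.03,"rx": 0,"ry": 0,"rz": 0},{"x": 0,"y": 0,"z": 0.02,"rx": 0,"ry": 0,"rz": 0},{"x": 0,"y": 0,"z": 0,"rx": 0,"ry": 0,"rz": 0},{"x": 0,"y": 0,"z": 0,"rx": 0,"ry": 0,"rz": 0},{"x": 0,"y": 0,"z": 0,"rx": 0,"ry": 0,"rz": 0},{"x": 0,"y": 0,"z": 0,"rx": 0,"ry": 0,"rz": 0},{"x": 0,"y": 0,"z": 0,"rx": 0,"ry": 0,"rz": 0},{"x": 0,"y": 0,"z": 0,"rx": 0,"ry": 0,"rz": 0},{"x": 0,"y": 0,"z": 0,"rx": 0,"ry": 0,"rz": 0}])

```text
t: 10.35
eef_pos: [514.2, -29.8, 19.2]
tcp_rot: [3.022, 0.0, 1.586]
ft_force: [-0.4, 0.2, -0.9]
opening: 0.247
grip_force: 30.0
```

step_arm(plan=[{"x": 0,"y": 0,"z": 0,"rx": 0,"ry": 0,"rz": 0},{"x": 0,"y": 0,"z": 0,"rx": 0,"ry": 0,"rz": 0},{"x": 0,"y": 0,"z": 0,"rx": 0,"ry": 0,"rz": 0},{"x": 0,"y": 0,"z": 0,"rx": 0,"ry": 0,"rz": 0},{"x": 0,"y": 0,"z": 0,"rx": 0,"ry": 0,"rz": 0},{"x": 0,"y": 0,"z": 0,"rx": 0,"ry": 0,"rz": 0},{"x": 0,"y": 0,"z": 0,"rx": 0,"ry": 0,"rz": 0},{"x": 0,"y": 0,"z": 0,"rx": 0,"ry": 0,"rz": 0},{"x": 0,"y": 0,"z": 0,"rx": 0,"ry": 0,"rz": 0},{"x": 0,"y": 0,"z": 0,"rx": 0,"ry": 0,"rz": 0}], jaw=0.25)

```text
t: 11.18
eef_pos: [514.2, -29.8, 19.2]
tcp_rot: [3.022, 0.0, 1.586]
ft_force: [-0.6, 0.4, -0.2]
opening: 0.376
grip_force: 0.0
```

step_arm(plan=[{"x": 0,"y": 0,"z": -0.2,"rx": 0,"ry": 0,"rz": 0},{"x": 0,"y": 0,"z": -0.4,"rx": 0,"ry": 0,"rz": 0},{"x": 0,"y": 0,"z": -0.5,"rx": 0,"ry": 0,"rz": 0},{"x": 0,"y": 0,"z": -0.6,"rx": 0,"ry": 0,"rz": 0},{"x": 0,"y": 0,"z": -0.7,"rx": 0,"ry": 0,"rz": 0},{"x": 0,"y": 0,"z": -0.8,"rx": 0,"ry": 0,"rz": 0},{"x": 0,"y": 0,"z": -0.8,"rx": 0,"ry": 0,"rz": 0},{"x": 0,"y": 0,"z": -0.6,"rx": 0,"ry": 0,"rz": 0},{"x": 0,"y": 0,"z": -0.4,"rx": 0,"ry": 0,"rz": 0},{"x": 0,"y": 0,"z": -0.2,"rx": 0,"ry": 0,"rz": 0}])

```text
t: 12.02
eef_pos: [498.8, -30.0, 150.2]
tcp_rot: [3.02, 0.001, 1.586]
ft_force: [0.1, -1.8, 0.6]
opening: 0.376
grip_force: 0.0
```

```bash
python3 - <<'E'
from h import *
print(state()['eef_pos'])
w=cam('wrist');P=cloud(w);H,S,V=hsv(w)
m=(P[...,2]>14)&(P[...,2]<50)&(P[...,0]>480)&(P[...,0]<560)&(P[...,1]>-90)&(P[...,1]<95)&(S>90)&(H<25)
q=P[m];print(len(q),np.percentile(q,[2,50,98],axis=0))
to([430,-70,130],[np.pi,0,.015],20)
E
```

```text
[498.78173188 -30.04139341 150.1621804 ]
2388 [[503.98597037 -77.53526713  14.3753824 ]
 [513.64691358 -19.04488177  34.95787324]
 [528.40391258  27.52155859  39.05386393]]
20 rows: xyz [-0.169 -0.057  0.034] r [ 0.048 -0.048  0.785] | total mm [-38.9 -71.4  11.5] rad [ 0.097 -0.095  1.569]
```

step_arm(plan=[{"x": -0.17,"y": -0.06,"z": 0.03,"rx": 0.05,"ry": -0.05,"rz": 0.78},{"x": -0.17,"y": -0.06,"z": 0.03,"rx": 0.05,"ry": -0.05,"rz": 0.78},{"x": -0.17,"y": -0.06,"z": 0.03,"rx": 0.05,"ry": -0.05,"rz": 0.78},{"x": -0.17,"y": -0.06,"z": 0.03,"rx": 0.05,"ry": -0.05,"rz": 0.78},{"x": -0.17,"y": -0.06,"z": 0.03,"rx": 0.05,"ry": -0.05,"rz": 0.78},{"x": -0.17,"y": -0.06,"z": 0.03,"rx": 0.05,"ry": -0.05,"rz": 0.78},{"x": -0.17,"y": -0.06,"z": 0.03,"rx": 0.05,"ry": -0.05,"rz": 0.78},{"x": -0.17,"y": -0.06,"z": 0.03,"rx": 0.05,"ry": -0.05,"rz": 0.78},{"x": -0.17,"y": -0.06,"z": 0.03,"rx": 0.05,"ry": -0.05,"rz": 0.78},{"x": -0.17,"y": -0.06,"z": 0.03,"rx": 0.05,"ry": -0.05,"rz": 0.78}], jaw=1)

```text
t: 12.9
eef_pos: [471.5, -64.5, 138.1]
tcp_rot: [3.084, -0.02, 0.801]
ft_force: [-0.0, -0.0, -0.3]
opening: 0.004
grip_force: 0.0
```

step_arm(plan=[{"x": -0.17,"y": -0.06,"z": 0.03,"rx": 0.05,"ry": -0.05,"rz": 0.78},{"x": -0.17,"y": -0.06,"z": 0.03,"rx": 0.05,"ry": -0.05,"rz": 0.78},{"x": -0.17,"y": -0.06,"z": 0.03,"rx": 0.05,"ry": -0.05,"rz": 0.78},{"x": -0.17,"y": -0.06,"z": 0.03,"rx": 0.05,"ry": -0.05,"rz": 0.78},{"x": -0.17,"y": -0.06,"z": 0.03,"rx": 0.05,"ry": -0.05,"rz": 0.78},{"x": -0.17,"y": -0.06,"z": 0.03,"rx": 0.05,"ry": -0.05,"rz": 0.78},{"x": -0.17,"y": -0.06,"z": 0.03,"rx": 0.05,"ry": -0.05,"rz": 0.78},{"x": -0.17,"y": -0.06,"z": 0.03,"rx": 0.05,"ry": -0.05,"rz": 0.78},{"x": -0.17,"y": -0.06,"z": 0.03,"rx": 0.05,"ry": -0.05,"rz": 0.78},{"x": -0.17,"y": -0.06,"z": 0.03,"rx": 0.05,"ry": -0.05,"rz": 0.78}])

```text
t: 13.73
eef_pos: [428.0, -69.5, 129.7]
tcp_rot: [3.141, 0.009, 0.02]
ft_force: [0.2, -0.5, 0.6]
opening: 0.006
grip_force: 0.0
```

```bash
python3 - <<'E'
from h import *
to([432,-68,42],[np.pi,0,.015],10)
E
```

```text
10 rows: xyz [ 0.018 -0.006  0.351] r [0.    0.009 0.005] | total mm [ 4.8 -1.4 87.7] rad [0.    0.009 0.005]
```

step_arm(plan=[{"x": 0.02,"y": 0,"z": 0.35,"rx": 0,"ry": 0.01,"rz": 0},{"x": 0.02,"y": 0,"z": 0.35,"rx": 0,"ry": 0.01,"rz": 0},{"x": 0.02,"y": 0,"z": 0.35,"rx": 0,"ry": 0.01,"rz": 0},{"x": 0.02,"y": 0,"z": 0.35,"rx": 0,"ry": 0.01,"rz": 0},{"x": 0.02,"y": 0,"z": 0.35,"rx": 0,"ry": 0.01,"rz": 0},{"x": 0.02,"y": 0,"z": 0.35,"rx": 0,"ry": 0.01,"rz": 0},{"x": 0.02,"y": 0,"z": 0.35,"rx": 0,"ry": 0.01,"rz": 0},{"x": 0.02,"y": 0,"z": 0.35,"rx": 0,"ry": 0.01,"rz": 0},{"x": 0.02,"y": 0,"z": 0.35,"rx": 0,"ry": 0.01,"rz": 0},{"x": 0.02,"y": 0,"z": 0.35,"rx": 0,"ry": 0.01,"rz": 0}])

```text
t: 14.57
eef_pos: [433.1, -69.5, 41.9]
tcp_rot: [3.141, -0.002, 0.024]
ft_force: [0.4, -0.6, 0.1]
opening: 0.005
grip_force: 0.0
```

step_arm(plan=[{"x": 0.4,"y": 0,"z": 0,"rx": 0,"ry": 0,"rz": 0},{"x": 0.3,"y": 0,"z": 0,"rx": 0,"ry": 0,"rz": 0},{"x": 0.3,"y": 0,"z": 0,"rx": 0,"ry": 0,"rz": 0},{"x": 0.5,"y": 0,"z": 0,"rx": 0,"ry": 0,"rz": 0},{"x": 0.6,"y": 0,"z": 0,"rx": 0,"ry": 0,"rz": 0},{"x": 0.6,"y": 0,"z": 0,"rx": 0,"ry": 0,"rz": 0},{"x": 0.6,"y": 0,"z": 0,"rx": 0,"ry": 0,"rz": 0},{"x": 0.6,"y": 0,"z": 0,"rx": 0,"ry": 0,"rz": 0},{"x": 0.5,"y": 0,"z": 0,"rx": 0,"ry": 0,"rz": 0},{"x": 0.3,"y": 0,"z": 0,"rx": 0,"ry": 0,"rz": 0}])

```text
t: 15.4
eef_pos: [552.5, -66.7, 43.6]
tcp_rot: [3.14, -0.003, 0.024]
ft_force: [-3.9, -1.3, 1.1]
opening: 0.005
grip_force: 1.4
```

step_arm(plan=[{"x": 0.15,"y": 0,"z": 0,"rx": 0,"ry": 0,"rz": 0},{"x": 0.1,"y": 0,"z": 0,"rx": 0,"ry": 0,"rz": 0},{"x": 0.08,"y": 0,"z": 0,"rx": 0,"ry": 0,"rz": 0},{"x": 0.08,"y": 0,"z": 0,"rx": 0,"ry": 0,"rz": 0},{"x": 0.06,"y": 0,"z": 0,"rx": 0,"ry": 0,"rz": 0},{"x": 0,"y": 0,"z": 0,"rx": 0,"ry": 0,"rz": 0},{"x": 0,"y": 0,"z": 0,"rx": 0,"ry": 0,"rz": 0},{"x": 0,"y": 0,"z": 0,"rx": 0,"ry": 0,"rz": 0},{"x": 0,"y": 0,"z": 0,"rx": 0,"ry": 0,"rz": 0},{"x": 0,"y": 0,"z": 0,"rx": 0,"ry": 0,"rz": 0}])

```text
t: 16.23
eef_pos: [559.1, -66.3, 43.2]
tcp_rot: [-3.141, 0.004, 0.024]
ft_force: [-16.6, -2.8, 10.9]
opening: 0.004
grip_force: 8.1
```

```bash
python3 - <<'E'
from h import *
print(state()['ft_force'],state()['eef_pos'])
b=cam('top');P=cloud(b)
m=np.zeros(P.shape[:2],bool);m[175:240,170:275]=1
q=P[m&(P[...,2]>66)&(P[...,2]<79)&(P[...,0]<590)];
e=q[(q[:,1]>60)];print(len(e),np.percentile(e,[2,50,98],axis=0))
c=P[m&(P[...,2]>76)&(P[...,2]<84)&(P[...,1]>60)&(P[...,0]<600)];print(len(c),np.percentile(c,[2,50,98],axis=0))
a=cam('scene');save('s2',cv2.resize(a['image'][120:270,140:300],(640,600)))
E
```

```text
[-16.64269243  -2.83695296  10.9403182 ] [559.12723144 -66.27780803  43.21364803]
120 [[567.16269894  61.40663822  66.94316674]
 [572.37873871  99.96810479  73.25538223]
 [581.49847386 138.01732446  78.6939593 ]]
117 [[570.44873339  62.72899399  76.206525  ]
 [580.52775988 102.85960989  80.24541446]
 [591.11946007 140.56868042  83.89142057]]
```

View pics/s2.png

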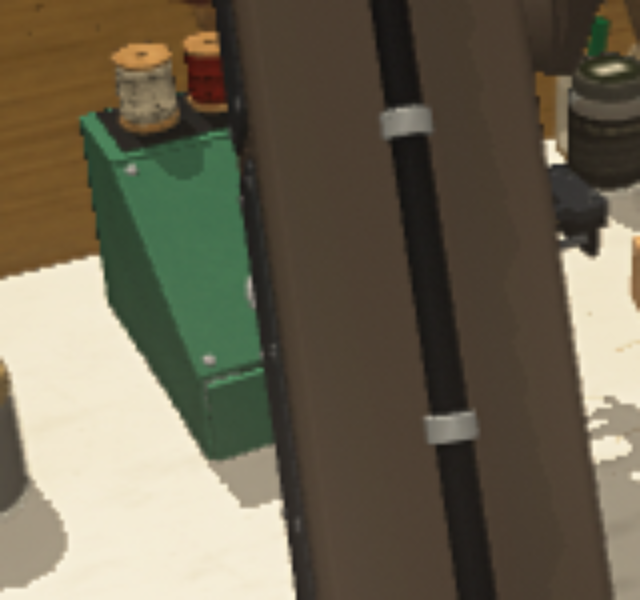

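The scene view shows the drawer's seam flush under the slope (240,375) with the push force held by the stop, so it is shut. I back off and go to the key.

step_arm(plan=[{"x": -0.3,"y": 0,"z": 0,"rx": 0,"ry": 0,"rz": 0},{"x": -0.6,"y": 0,"z": 0,"rx": 0,"ry": 0,"rz": 0},{"x": -0.6,"y": 0,"z": -0.2,"rx": 0,"ry": 0,"rz": 0},{"x": -0.4,"y": 0.2,"z": -0.5,"rx": 0,"ry": 0,"rz": 0},{"x": -0.2,"y": 0.5,"z": -0.7,"rx": 0,"ry": 0,"rz": 0},{"x": 0,"y": 0.6,"z": -0.8,"rx": 0,"ry": 0,"rz": 0},{"x": 0,"y": 0.7,"z": -0.8,"rx": 0,"ry": 0,"rz": 0},{"x": 0,"y": 0.7,"z": -0.8,"rx": 0,"ry": 0,"rz": 0},{"x": 0,"y": 0.7,"z": -0.7,"rx": 0,"ry": 0,"rz": 0},{"x": 0,"y": 0.7,"z": -0.3,"rx": 0,"ry": 0,"rz": 0}], jaw=-0.2)

```text
t: 17.17
eef_pos: [512.7, -171.2, 165.7]
tcp_rot: [3.139, -0.006, 0.024]
ft_force: [0.7, 0.5, -0.3]
opening: 0.59
grip_force: 0.0
```

```bash
python3 - <<'E'
from h import *
to([584,-264.5,155],[np.pi,0,2.413],30)
E
```

```text
30 rows: xyz [-0.101  0.174  0.015] r [ 0.003  0.    -0.796] | total mm [69.  94.9 11.4] rad [ 0.008  0.    -2.389]
```

step_arm(plan=[{"x": -0.1,"y": 0.17,"z": 0.015,"rx": 0,"ry": 0,"rz": -0.8},{"x": -0.1,"y": 0.17,"z": 0.015,"rx": 0,"ry": 0,"rz": -0.8},{"x": -0.1,"y": 0.17,"z": 0.015,"rx": 0,"ry": 0,"rz": -0.8},{"x": -0.1,"y": 0.17,"z": 0.015,"rx": 0,"ry": 0,"rz": -0.8},{"x": -0.1,"y": 0.17,"z": 0.015,"rx": 0,"ry": 0,"rz": -0.8},{"x": -0.1,"y": 0.17,"z": 0.015,"rx": 0,"ry": 0,"rz": -0.8},{"x": -0.1,"y": 0.17,"z": 0.015,"rx": 0,"ry": 0,"rz": -0.8},{"x": -0.1,"y": 0.17,"z": 0.015,"rx": 0,"ry": 0,"rz": -0.8},{"x": -0.1,"y": 0.17,"z": 0.015,"rx": 0,"ry": 0,"rz": -0.8},{"x": -0.1,"y": 0.17,"z": 0.015,"rx": 0,"ry": 0,"rz": -0.8}])

```text
t: 18.0
eef_pos: [505.0, -217.8, 159.5]
tcp_rot: [3.138, -0.001, 0.828]
ft_force: [0.2, 0.2, -0.4]
opening: 0.6
grip_force: 0.0
```

step_arm(plan=[{"x": -0.1,"y": 0.17,"z": 0.015,"rx": 0,"ry": 0,"rz": -0.8},{"x": -0.1,"y": 0.17,"z": 0.015,"rx": 0,"ry": 0,"rz": -0.8},{"x": -0.1,"y": 0.17,"z": 0.015,"rx": 0,"ry": 0,"rz": -0.8},{"x": -0.1,"y": 0.17,"z": 0.015,"rx": 0,"ry": 0,"rz": -0.8},{"x": -0.1,"y": 0.17,"z": 0.015,"rx": 0,"ry": 0,"rz": -0.8},{"x": -0.1,"y": 0.17,"z": 0.015,"rx": 0,"ry": 0,"rz": -0.8},{"x": -0.1,"y": 0.17,"z": 0.015,"rx": 0,"ry": 0,"rz": -0.8},{"x": -0.1,"y": 0.17,"z": 0.015,"rx": 0,"ry": 0,"rz": -0.8},{"x": -0.1,"y": 0.17,"z": 0.015,"rx": 0,"ry": 0,"rz": -0.8},{"x": -0.1,"y": 0.17,"z": 0.015,"rx": 0,"ry": 0,"rz": -0.8}])

```text
t: 18.83
eef_pos: [534.3, -255.9, 155.9]
tcp_rot: [3.139, 0.001, 1.628]
ft_force: [0.4, -1.2, 0.7]
opening: 0.598
grip_force: 0.0
```

step_arm(plan=[{"x": -0.1,"y": 0.17,"z": 0.015,"rx": 0,"ry": 0,"rz": -0.8},{"x": -0.1,"y": 0.17,"z": 0.015,"rx": 0,"ry": 0,"rz": -0.8},{"x": -0.1,"y": 0.17,"z": 0.015,"rx": 0,"ry": 0,"rz": -0.8},{"x": -0.1,"y": 0.17,"z": 0.015,"rx": 0,"ry": 0,"rz": -0.8},{"x": -0.1,"y": 0.17,"z": 0.015,"rx": 0,"ry": 0,"rz": -0.8},{"x": -0.1,"y": 0.17,"z": 0.015,"rx": 0,"ry": 0,"rz": -0.8},{"x": -0.1,"y": 0.17,"z": 0.015,"rx": 0,"ry": 0,"rz": -0.8},{"x": -0.1,"y": 0.17,"z": 0.015,"rx": 0,"ry": 0,"rz": -0.8},{"x": -0.1,"y": 0.17,"z": 0.015,"rx": 0,"ry": 0,"rz": -0.7},{"x": -0.1,"y": 0.17,"z": 0.015,"rx": 0,"ry": 0,"rz": -0.7}])

```text
t: 19.67
eef_pos: [582.1, -261.5, 152.2]
tcp_rot: [3.14, 0.003, 2.407]
ft_force: [0.7, 1.3, 0.3]
opening: 0.598
grip_force: 0.0
```

```bash
python3 - <<'E'
from h import *
s=state();print(s['eef_pos'],s['tcp_rot'],s['joints'])
for n in('wrist','top'):
    w=cam(n);P=cloud(w);H,S,V=hsv(w)
    q=P[((H<6)|(H>174))&(S>150)&(P[...,2]>85)&(P[...,2]<112)&(abs(P[...,0]-584)<60)&(abs(P[...,1]+264)<60)]
    if len(q)<20: print(n,len(q));continue
    t=q[q[:,2]>100];u=np.linalg.svd((t-t.mean(0))[:,:2],full_matrices=0)[2][0];sp=(t-t.mean(0))[:,:2]
    print(n,len(t),t.mean(0),np.arctan2(u[1],u[0]),np.percentile(sp@u,[1,99]),np.percentile(sp@[u[1],-u[0]],[1,99]))
    b=P[(P[...,2]>52)&(P[...,2]<60)&(abs(P[...,0]-584)<60)&(abs(P[...,1]+264)<60)];print('block',cv2.minAreaRect(b[:,:2].astype(np.float32)))
to([584,-264.5,74],[np.pi,0,2.413],10)
E
```

```text
[ 582.09947085 -261.48055598  152.20020513] [3.14040122e+00 3.05985828e-03 2.40722474e+00] [-5.25873233e-01  5.71921966e-01  1.59384571e+00  6.44143095e-04
  9.72584870e-01 -1.36266537e+00]
wrist 1409 [ 582.90434067 -264.53509415  104.47966477] -0.732935112019317 [-34.14908578  38.21913377] [-6.45463831  6.2337174 ]
block ((585.75390625, -267.2821960449219), (69.90419006347656, 70.94296264648438), 74.48224639892578)
top 0
10 rows: xyz [-0.013 -0.005  0.312] r [ 0.001  0.003 -0.008] | total mm [-3.2 -1.3 78.1] rad [ 0.001  0.003 -0.008]
```

```bash
python3 - <<'E'
from h import *
to([584.4,-265.5,74],[np.pi,0,2.4087],10)
E
```

```text
10 rows: xyz [-0.017 -0.007  0.312] r [ 0.001  0.003 -0.003] | total mm [-4.2 -1.8 78.1] rad [ 0.001  0.003 -0.003]
```

step_arm(plan=[{"x": -0.03,"y": -0.01,"z": 0.4,"rx": 0,"ry": 0.003,"rz": 0},{"x": -0.03,"y": -0.01,"z": 0.5,"rx": 0,"ry": 0.003,"rz": 0},{"x": -0.03,"y": -0.01,"z": 0.5,"rx": 0,"ry": 0.003,"rz": 0},{"x": -0.03,"y": -0.01,"z": 0.5,"rx": 0,"ry": 0.003,"rz": 0},{"x": -0.03,"y": -0.01,"z": 0.4,"rx": 0,"ry": 0.003,"rz": 0},{"x": -0.02,"y": -0.01,"z": 0.3,"rx": 0,"ry": 0.003,"rz": 0},{"x": 0,"y": -0.01,"z": 0.3,"rx": 0,"ry": 0.003,"rz": 0},{"x": 0,"y": 0,"z": 0.15,"rx": 0,"ry": 0.003,"rz": 0},{"x": 0,"y": 0,"z": 0.07,"rx": 0,"ry": 0,"rz": 0},{"x": 0,"y": 0,"z": 0,"rx": 0,"ry": 0,"rz": 0}])

```text
t: 20.6
eef_pos: [584.0, -265.6, 73.9]
tcp_rot: [3.141, -0.0, 2.404]
ft_force: [0.0, -0.8, -0.2]
opening: 0.6
grip_force: 0.0
```

step_arm(plan=[{"x": 0,"y": 0,"z": 0,"rx": 0,"ry": 0,"rz": 0},{"x": 0,"y": 0,"z": 0,"rx": 0,"ry": 0,"rz": 0},{"x": 0,"y": 0,"z": 0,"rx": 0,"ry": 0,"rz": 0},{"x": 0,"y": 0,"z": 0,"rx": 0,"ry": 0,"rz": 0},{"x": 0,"y": 0,"z": 0,"rx": 0,"ry": 0,"rz": 0},{"x": 0,"y": 0,"z": 0,"rx": 0,"ry": 0,"rz": 0},{"x": 0,"y": 0,"z": 0,"rx": 0,"ry": 0,"rz": 0},{"x": 0,"y": 0,"z": 0,"rx": 0,"ry": 0,"rz": 0},{"x": 0,"y": 0,"z": 0,"rx": 0,"ry": 0,"rz": 0},{"x": 0,"y": 0,"z": 0,"rx": 0,"ry": 0,"rz": 0}], jaw=1)

```text
t: 21.43
eef_pos: [584.1, -265.6, 74.2]
tcp_rot: [3.141, -0.0, 2.404]
ft_force: [-0.2, 0.0, 1.0]
opening: 0.146
grip_force: 30.0
```

step_arm(plan=[{"x": 0,"y": 0,"z": -0.2,"rx": 0,"ry": 0,"rz": 0},{"x": 0,"y": 0,"z": -0.4,"rx": 0,"ry": 0,"rz": 0},{"x": 0,"y": 0,"z": -0.5,"rx": 0,"ry": 0,"rz": 0},{"x": 0,"y": 0,"z": -0.5,"rx": 0,"ry": 0,"rz": 0},{"x": 0,"y": 0,"z": -0.6,"rx": 0,"ry": 0,"rz": 0},{"x": 0,"y": 0,"z": -0.7,"rx": 0,"ry": 0,"rz": 0},{"x": 0,"y": 0,"z": -0.8,"rx": 0,"ry": 0,"rz": 0},{"x": 0,"y": 0,"z": -0.8,"rx": 0,"ry": 0,"rz": 0},{"x": 0,"y": 0,"z": -0.7,"rx": 0,"ry": 0,"rz": 0},{"x": 0,"y": 0,"z": -0.4,"rx": 0,"ry": 0,"rz": 0}])

```text
t: 22.27
eef_pos: [584.4, -266.0, 217.8]
tcp_rot: [3.14, 0.004, 2.404]
ft_force: [0.3, 0.1, -0.8]
opening: 0.145
grip_force: 30.0
```

```bash
python3 - <<'E'
from h import *
s=state();print(s['joints'])
a=cam('scene');P=cloud(a);H,S,V=hsv(a)
m=((H<6)|(H>174))&(S>140)&(P[...,2]>120)&(P[...,1]<-200)
print(m.sum(), np.nanmean(P[m],0) if m.sum() else '')
w=cam('wrist');save('w3',w['image'])
E
```

```text
[-5.30285448e-01  5.11125729e-01  1.51324622e+00  9.99969792e-04
  1.11329135e+00 -1.36386447e+00]
81 [ 572.39791394 -255.59571923  244.25205659]
```

View pics/w3.png

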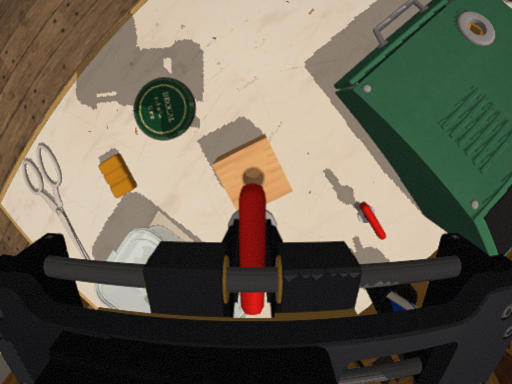

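Wrist view: the key is held with its bar central (253,245) and the block's hole is empty at (253,178); tin (165,108) and wax (117,175) are untouched. Next I compute the hover pose that looks straight into the lock.

```bash
cat >> h.py <<'E'
YC=0.014; Rp=Ro.from_euler('z',YC)*Ro.from_euler('y',-np.pi/6) # panel axes x up slope,y left,z out
L=np.array([616,61.8,105.6])
Z=Rp.apply([0,0,1])
def rl(a):  # tool rotation at the lock, a = clockwise turn from k=1 square
    B=Ro.from_matrix(np.c_[Rp.apply([0,1,0]),Rp.apply([1,0,0]),-Z]); return B*Ro.from_rotvec([0,0,a])
E
python3 - <<'E'
from h import *
s=state();w=cam('wrist');T=Ro.from_euler('xyz',s['tcp_rot'])
c=-w['R'].T@w['t'];print('f',w['f'],w['cx'],w['cy'],'cam in tool',T.inv().apply(c-s['eef_pos']),(T.inv().as_matrix()@w['R'].T).round(3).tolist())
H,S,V=hsv(w);m=((H<6)|(H>174))&(S>140);m[:175]=0;m[320:]=0;m[:,:235]=0;m[:,275:]=0
vs,us=np.where(m);print('bar rows',vs.min(),vs.max())
for v in(vs.min(),vs.max()):
    u=us[vs==v].mean();o,d=ray(w,u,v);o=T.inv().apply(o-s['eef_pos']);d=T.inv().apply(d);print((o+d*(-31-o[2])/d[2]).round(1))
cx=T.inv().apply(c-s['eef_pos'])
R=rl(0);tip=L+Z*(68+100)-R.apply([cx[0],0,0]);print(tip,R.as_euler('xyz'))
to(tip,R.as_euler('xyz'),30)
E
```

```text
f 297.3186396354542 251.97384600189562 192.24389835951146 cam in tool [  75.83032632   -0.63931276 -170.57010098] [[-0.0, -0.963, -0.27], [1.0, 0.0, -0.001], [0.001, -0.27, 0.963]]
bar rows 183 314
[ 41.3  -0.3 -31. ]
[-37.8  -0.7 -31. ]
[533.06982175 -15.19885665 251.09226784] [2.61799388e+00 2.22044605e-16 1.58479633e+00]
30 rows: xyz [ 0.337  0.096 -0.038] r [-0.164 -0.071  0.267] | total mm [206.1 151.2 -36.1] rad [-0.492 -0.213  0.8  ]
```

```bash
python3 - <<'E'
from h import *
R=rl(0);tip=L+Z*100-R.apply([74,0,0]);print(tip)
to(tip,R.as_euler('xyz'),20)
E
```

```text
[567.04086608 -12.89272525 192.20254038]
20 rows: xyz [0.487 0.181 0.075] r [-0.246 -0.107  0.4  ] | total mm [182.6 175.7  22.8] rad [-0.492 -0.213  0.8  ]
```

step_arm(plan=[{"x": 0.3,"y": 0.12,"z": 0.04,"rx": -0.25,"ry": -0.1,"rz": 0.4},{"x": 0.49,"y": 0.18,"z": 0.07,"rx": -0.25,"ry": -0.1,"rz": 0.4},{"x": 0.49,"y": 0.18,"z": 0.07,"rx": -0.25,"ry": -0.1,"rz": 0.4},{"x": 0.49,"y": 0.18,"z": 0.07,"rx": -0.25,"ry": -0.1,"rz": 0.4},{"x": 0.49,"y": 0.18,"z": 0.07,"rx": -0.25,"ry": -0.1,"rz": 0.4},{"x": 0.49,"y": 0.18,"z": 0.07,"rx": -0.25,"ry": -0.1,"rz": 0.4},{"x": 0.49,"y": 0.18,"z": 0.07,"rx": -0.25,"ry": -0.1,"rz": 0.4},{"x": 0.49,"y": 0.18,"z": 0.07,"rx": -0.25,"ry": -0.1,"rz": 0.4},{"x": 0.49,"y": 0.18,"z": 0.07,"rx": -0.25,"ry": -0.1,"rz": 0.4},{"x": 0.49,"y": 0.18,"z": 0.07,"rx": -0.25,"ry": -0.1,"rz": 0.4}])

```text
t: 23.25
eef_pos: [549.1, -144.8, 198.0]
tcp_rot: [2.878, 0.045, 1.993]
ft_force: [0.3, -0.2, -1.4]
opening: 0.143
grip_force: 30.0
```

step_arm(plan=[{"x": 0.52,"y": 0.2,"z": 0.08,"rx": -0.25,"ry": -0.1,"rz": 0.4},{"x": 0.52,"y": 0.2,"z": 0.08,"rx": -0.25,"ry": -0.1,"rz": 0.4},{"x": 0.52,"y": 0.2,"z": 0.08,"rx": -0.25,"ry": -0.1,"rz": 0.4},{"x": 0.52,"y": 0.2,"z": 0.08,"rx": -0.25,"ry": -0.1,"rz": 0.4},{"x": 0.52,"y": 0.2,"z": 0.08,"rx": -0.25,"ry": -0.1,"rz": 0.4},{"x": 0.5,"y": 0.2,"z": 0.08,"rx": -0.25,"ry": -0.1,"rz": 0.4},{"x": 0.5,"y": 0.2,"z": 0.08,"rx": -0.25,"ry": -0.1,"rz": 0.4},{"x": 0.5,"y": 0.18,"z": 0.08,"rx": -0.2,"ry": -0.1,"rz": 0.4},{"x": 0.5,"y": 0.15,"z": 0.08,"rx": -0.2,"ry": -0.1,"rz": 0.4},{"x": 0.4,"y": 0.12,"z": 0.08,"rx": -0.2,"ry": -0.1,"rz": 0.4}])

```text
t: 24.08
eef_pos: [567.6, -11.9, 192.9]
tcp_rot: [2.633, -0.015, 1.587]
ft_force: [0.4, 0.1, -0.7]
opening: 0.142
grip_force: 30.0
```

```bash
python3 - <<'E'
from h import *
R=rl(0);tip=L+Z*100-R.apply([74,0,0])
to(tip,R.as_euler('xyz'),10); s=state();T=Ro.from_euler('xyz',s['tcp_rot'])
w=cam('wrist');im=w['image'];P=cloud(w)
# rectified view of the rosette plane from the wrist: panel frame patch by casting rays (for looking)
c=-w['R'].T@w['t']
q=(P-L)@Rp.as_matrix()   # panel coords
H,S,V=hsv(w)
ring=(abs(q[...,2])<5)&(np.hypot(q[...,0],q[...,1])<40)&(S<70)
e=np.argwhere(ring)[:,::-1];hl=cv2.convexHull(e.astype(np.float32));
pts=[]
for u,v in hl[:,0]:
    o,d=ray(w,u,v);t=((L-o)@Z)/(d@Z);pts.append((o+d*t-L)@Rp.as_matrix())
pts=np.array(pts);(cc,rad)=cv2.minEnclosingCircle(pts[:,:2].astype(np.float32));print('ring c',cc,rad,'ellipse',cv2.fitEllipse(pts[:,:2].astype(np.float32)),'z med',np.nanmedian(q[ring][:,2]))
u0,v0=e.mean(0);print(u0,v0)
k=26;x0,y0=int(u0)-k,int(v0)-k
save('w4',cv2.resize(im[y0:y0+2*k,x0:x0+2*k],(600,600),interpolation=cv2.INTER_CUBIC));print(x0,y0)
E
```

```text
10 rows: xyz [-0.004 -0.003  0.001] r [-0.015 -0.014 -0.006] | total mm [-1.  -0.9  0.3] rad [-0.015 -0.014 -0.006]
ring c (-0.7375773787498474, -0.6896214485168457) 25.953420639038086 ellipse ((-0.7997524738311768, -0.7333406209945679), (51.59676742553711, 51.673667907714844), 138.8444366455078) z med 1.154022631019115
251.35073891625615 115.65665024630542
225 89
```

View pics/w4.png

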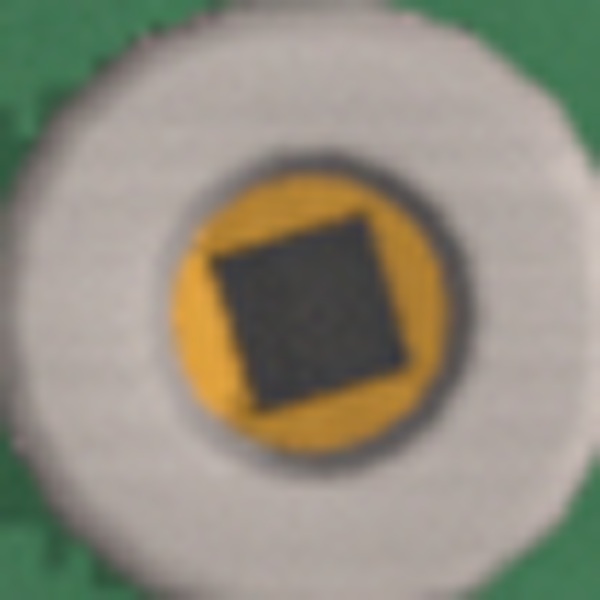

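The crop shows the brass plug centred at (313,312) with its socket square. Its top edge runs (210,258)→(362,212), so it stands about 0.295 rad counter-clockwise. I move over the lock at that angle.

```bash
cat >> h.py <<'E'
LC=L+Rp.apply([-.75,-.7,.5])
def lp(h,a,ox=1.3,oy=-.4): # TCP with the key tip h above the mouth
    R=rl(a); return LC+Z*(h+68)-R.apply([ox,oy,0]),R.as_euler('xyz')
def tipin():
    s=state();T=Ro.from_euler('xyz',s['tcp_rot']);k=(s['eef_pos']+T.apply([1.3,-.4,68])-LC)@Rp.as_matrix()
    print('tip in lock',k.round(1),'force panel',Rp.inv().apply(s['ft_force']).round(1),'mom',Rp.inv().apply(s['moment']).round(2),'a',(rl(0).inv()*T).as_rotvec().round(3),'j6',s['joints'][5].round(2),'open',s['opening'])
E
python3 - <<'E'
from h import *
tipin(); to(*lp(18,-.3),10); to(*lp(18,-.3),20)
E
```

```text
tip in lock [ -0.1 -68.9  31.7] force panel [-1.5  0.8 -1.6] mom [ 0.02  0.38 -0.04] a [0.015 0.014 0.009] j6 -0.56 open 0.14074163169358656
10 rows: xyz [0.279 0.035 0.057] r [-0.013 -0.016 -0.309] | total mm [69.9 -0.9 14.6] rad [-0.013 -0.016 -0.309]
20 rows: xyz [0.139 0.019 0.028] r [-0.006 -0.008 -0.154] | total mm [69.9 -0.9 14.6] rad [-0.013 -0.016 -0.309]
```

step_arm(plan=[{"x": 0.2,"y": 0.03,"z": 0.05,"rx": -0.013,"ry": -0.016,"rz": -0.31},{"x": 0.3,"y": 0.035,"z": 0.06,"rx": -0.013,"ry": -0.016,"rz": -0.31},{"x": 0.3,"y": 0.035,"z": 0.06,"rx": -0.013,"ry": -0.016,"rz": -0.31},{"x": 0.3,"y": 0.035,"z": 0.06,"rx": -0.013,"ry": -0.016,"rz": -0.31},{"x": 0.3,"y": 0.035,"z": 0.06,"rx": -0.013,"ry": -0.016,"rz": -0.31},{"x": 0.3,"y": 0.035,"z": 0.06,"rx": -0.013,"ry": -0.016,"rz": -0.31},{"x": 0.3,"y": 0.035,"z": 0.06,"rx": -0.013,"ry": -0.016,"rz": -0.31},{"x": 0.3,"y": 0.035,"z": 0.06,"rx": -0.013,"ry": -0.016,"rz": -0.31},{"x": 0.3,"y": 0.035,"z": 0.06,"rx": -0.013,"ry": -0.016,"rz": -0.31},{"x": 0.2,"y": 0.03,"z": 0.05,"rx": -0.013,"ry": -0.016,"rz": -0.31}])

```text
t: 24.97
eef_pos: [573.0, 57.7, 180.6]
tcp_rot: [2.64, 0.153, 1.856]
ft_force: [0.4, -0.9, -1.5]
opening: 0.146
grip_force: 30.0
```

```bash
python3 - <<'E'
from h import *
tipin(); to(*lp(1,-.3),10)
for n in('top','scene'):
    c=cam(n);H,S,V=hsv(c);P=cloud(c)
    d=(P-LC)@Rp.as_matrix()
    m=((H<6)|(H>174))&(S>140)&(np.hypot(d[...,0],d[...,1])<60)&(d[...,2]>60)
    print(n,m.sum(),(d[m].mean(0) if m.sum() else ''))
    x=LC+Z*5;cc=c['R']@x+c['t'];u,v=int(c['cx']+c['f']*cc[0]/cc[2]),int(c['cy']+c['f']*cc[1]/cc[2])
    print(u,v)
    if n=='scene':save('s3',cv2.resize(c['image'][v-45:v+45,u-60:u+60],(800,600),interpolation=cv2.INTER_CUBIC))
E
```

```text
tip in lock [ 0.1 -1.7 18. ] force panel [-0.4 -0.9 -1.5] mom [-0.01  0.26 -0.08] a [ 0.001  0.    -0.31 ] j6 -0.43 open 0.14572102849182123
10 rows: xyz [0.007 0.001 0.068] r [-0.001 -0.     0.01 ] | total mm [ 1.7  0.3 17. ] rad [-0.001 -0.     0.01 ]
top 69 [ 12.57969252 -28.53965759 112.02277877]
201 173
scene 0 
210 191
```

View pics/s3.png

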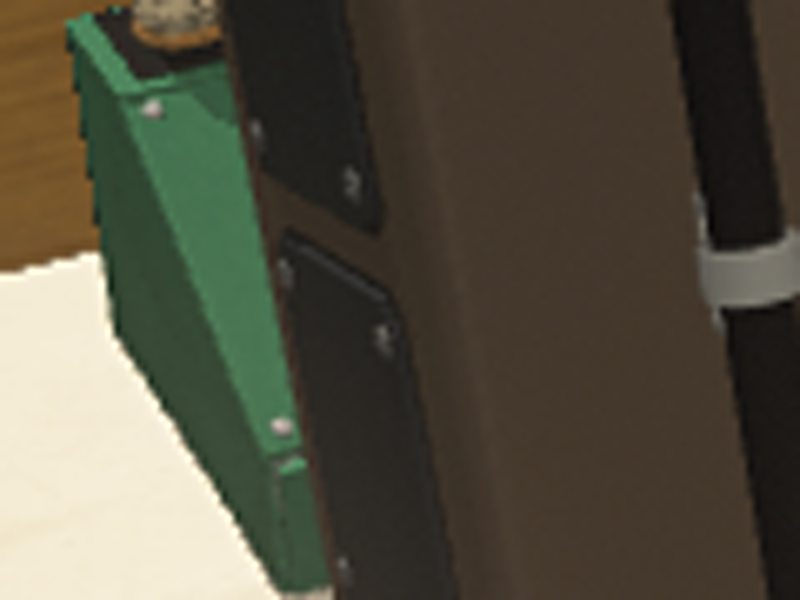

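The scene view is blocked by the arm, so I go in by feel.

step_arm(plan=[{"x": 0.02,"y": 0,"z": 0.12,"rx": 0,"ry": 0,"rz": 0.02},{"x": 0.02,"y": 0,"z": 0.12,"rx": 0,"ry": 0,"rz": 0.02},{"x": 0.02,"y": 0,"z": 0.12,"rx": 0,"ry": 0,"rz": 0.02},{"x": 0.01,"y": 0,"z": 0.12,"rx": 0,"ry": 0,"rz": 0.02},{"x": 0,"y": 0,"z": 0.12,"rx": 0,"ry": 0,"rz": 0.02},{"x": 0,"y": 0,"z": 0.12,"rx": 0,"ry": 0,"rz": 0},{"x": 0,"y": 0,"z": 0.12,"rx": 0,"ry": 0,"rz": 0},{"x": 0,"y": 0,"z": 0.1,"rx": 0,"ry": 0,"rz": 0},{"x": 0,"y": 0,"z": 0,"rx": 0,"ry": 0,"rz": 0},{"x": 0,"y": 0,"z": 0,"rx": 0,"ry": 0,"rz": 0}])

```text
t: 25.9
eef_pos: [584.4, 59.5, 160.4]
tcp_rot: [2.637, 0.146, 1.843]
ft_force: [-0.2, -0.1, -2.4]
opening: 0.148
grip_force: 30.0
```

```bash
python3 -c "
from h import *
tipin(); to(*lp(-12,-.3),10)"
```

```text
tip in lock [-0.  -0.  -5.2] force panel [-1.4 -0.1 -2. ] mom [ 0.13  0.45 -0.  ] a [-0.     0.001 -0.296] j6 -0.43 open 0.14833851063534262
10 rows: xyz [0.    0.    0.027] r [ 0.    -0.001 -0.004] | total mm [0.  0.  6.8] rad [ 0.    -0.001 -0.004]
```

In the bore with no contact. I go on to the plug and past it.

step_arm(plan=[{"x": 0,"y": 0,"z": 0.06,"rx": 0,"ry": 0,"rz": 0},{"x": 0,"y": 0,"z": 0.05,"rx": 0,"ry": 0,"rz": 0},{"x": 0,"y": 0,"z": 0.05,"rx": 0,"ry": 0,"rz": 0},{"x": 0,"y": 0,"z": 0.05,"rx": 0,"ry": 0,"rz": 0},{"x": 0,"y": 0,"z": 0.05,"rx": 0,"ry": 0,"rz": 0},{"x": 0,"y": 0,"z": 0.05,"rx": 0,"ry": 0,"rz": 0},{"x": 0,"y": 0,"z": 0.05,"rx": 0,"ry": 0,"rz": 0},{"x": 0,"y": 0,"z": 0,"rx": 0,"ry": 0,"rz": 0},{"x": 0,"y": 0,"z": 0,"rx": 0,"ry": 0,"rz": 0},{"x": 0,"y": 0,"z": 0,"rx": 0,"ry": 0,"rz": 0}])

```text
t: 26.73
eef_pos: [588.4, 59.7, 154.8]
tcp_rot: [2.634, 0.147, 1.843]
ft_force: [-21.3, 0.5, 27.8]
opening: 0.144
grip_force: 30.0
```

```bash
python3 -c "
from h import *
tipin(); to(*lp(-26,-.3),10)"
```

```text
tip in lock [  0.9   0.2 -12.1] force panel [-4.5  0.8 34.7] mom [ 0.02  1.29 -0.02] a [-0.003  0.    -0.296] j6 -0.44 open 0.14394262579450107
10 rows: xyz [ 0.    -0.003  0.056] r [ 0.003  0.    -0.004] | total mm [ 0.1 -0.7 13.9] rad [ 0.003  0.    -0.004]
```

step_arm(plan=[{"x": 0,"y": 0,"z": -0.05,"rx": 0,"ry": 0,"rz": 0},{"x": 0.04,"y": 0,"z": 0,"rx": 0,"ry": 0,"rz": 0},{"x": 0,"y": 0.04,"z": 0,"rx": 0,"ry": 0,"rz": 0},{"x": -0.04,"y": 0,"z": 0,"rx": 0,"ry": 0,"rz": 0},{"x": -0.04,"y": 0,"z": 0,"rx": 0,"ry": 0,"rz": 0},{"x": 0,"y": -0.04,"z": 0,"rx": 0,"ry": 0,"rz": 0},{"x": 0,"y": -0.04,"z": 0,"rx": 0,"ry": 0,"rz": 0},{"x": 0.04,"y": 0,"z": 0,"rx": 0,"ry": 0,"rz": 0},{"x": 0,"y": 0,"z": 0,"rx": 0,"ry": 0,"rz": 0},{"x": 0,"y": 0,"z": 0,"rx": 0,"ry": 0,"rz": 0}])

```text
t: 27.57
eef_pos: [587.9, 59.2, 155.0]
tcp_rot: [2.633, 0.147, 1.843]
ft_force: [-11.0, -1.2, 15.8]
opening: 0.148
grip_force: 30.0
```

```bash
python3 -c "
from h import *
tipin(); print(state()['ft_force'])"
```

```text
tip in lock [  0.6  -0.3 -11.6] force panel [-1.7 -1.1 19.2] mom [-0.13  0.45 -0.03] a [-0.004 -0.    -0.296] j6 -0.44 open 0.14844389358627114
[-10.9988817   -1.22384507  15.76231623]
```

step_arm(plan=[{"x": 0,"y": 0.04,"z": -0.15,"rx": 0,"ry": 0,"rz": 0},{"x": 0.05,"y": 0,"z": 0,"rx": 0,"ry": 0,"rz": 0},{"x": 0.05,"y": 0,"z": 0,"rx": 0,"ry": 0,"rz": 0},{"x": 0.05,"y": 0,"z": 0,"rx": 0,"ry": 0,"rz": 0},{"x": 0.03,"y": 0,"z": 0,"rx": 0,"ry": 0,"rz": 0},{"x": 0,"y": 0,"z": 0,"rx": 0,"ry": 0,"rz": 0},{"x": 0,"y": 0,"z": 0,"rx": 0,"ry": 0,"rz": 0},{"x": 0,"y": 0,"z": 0,"rx": 0,"ry": 0,"rz": 0},{"x": 0,"y": 0,"z": 0,"rx": 0,"ry": 0,"rz": 0},{"x": 0,"y": 0,"z": 0,"rx": 0,"ry": 0,"rz": 0}])

```text
t: 28.4
eef_pos: [585.4, 63.7, 156.5]
tcp_rot: [2.636, 0.146, 1.843]
ft_force: [0.9, 0.2, -1.3]
opening: 0.145
grip_force: 30.0
```

```bash
cat >> h.py <<'E'
def tt(a=-.3):
    s=state();R=rl(a);T=Ro.from_euler('xyz',s['tcp_rot'])
    print('tcp in lock, tool axes',R.inv().apply(s['eef_pos']-lp(0,a)[0]).round(2),'F',R.inv().apply(s['ft_force']).round(1),'M',R.inv().apply(s['moment']).round(2),'turn',(R.inv()*T).as_rotvec().round(3))
E
python3 -c "
from h import *
tt()"
```

```text
tcp in lock, tool axes [4.27 0.24 9.09] F [0.1 0.2 1.6] M [ 0.29  0.03 -0.05] turn [-0.001  0.     0.004]
```

step_arm(plan=[{"x": -0.1,"y": 0,"z": 0,"rx": 0,"ry": 0,"rz": 0},{"x": -0.1,"y": 0,"z": 0,"rx": 0,"ry": 0,"rz": 0},{"x": -0.08,"y": 0,"z": 0,"rx": 0,"ry": 0,"rz": 0},{"x": -0.05,"y": 0,"z": 0,"rx": 0,"ry": 0,"rz": 0},{"x": -0.03,"y": 0,"z": 0,"rx": 0,"ry": 0,"rz": 0},{"x": 0,"y": 0,"z": 0,"rx": 0,"ry": 0,"rz": 0},{"x": 0,"y": 0,"z": 0,"rx": 0,"ry": 0,"rz": 0},{"x": 0,"y": 0,"z": 0,"rx": 0,"ry": 0,"rz": 0},{"x": 0,"y": 0,"z": 0,"rx": 0,"ry": 0,"rz": 0},{"x": 0,"y": 0,"z": 0,"rx": 0,"ry": 0,"rz": 0}])

```text
t: 29.23
eef_pos: [587.6, 55.3, 157.8]
tcp_rot: [2.636, 0.146, 1.843]
ft_force: [-3.0, 2.7, -1.4]
opening: 0.146
grip_force: 30.0
```

```bash
python3 -c "
from h import *
tt()"
```

```text
tcp in lock, tool axes [-4.56  0.1   9.05] F [ 3.6 -2.3 -0.2] M [ 0.53  1.   -0.01] turn [-0.001  0.     0.004]
```

```bash
python3 - <<'E'
from h import *
w=cam('wrist');s=state();T=Ro.from_euler('xyz',s['tcp_rot']);P=cloud(w);H,S,V=hsv(w)
def bar(im,P=None):
    h,S,V=cv2.split(cv2.cvtColor(im,cv2.COLOR_RGB2HSV));m=((h<6)|(h>174))&(S>140);m[:165]=0;m[325:]=0;m[:,:235]=0;m[:,275:]=0
    vs,us=np.where(m);print('rows',vs.min(),vs.max(),'cols',np.percentile(us,[2,50,98]),len(us));return m
m0=bar(cv2.imread('pics/w3.png')[...,::-1]);m=bar(w['image'])
q=T.inv().apply((P[m]-s['eef_pos']));q=q[~np.isnan(q).any(1)];q=q[q[:,2]<-26]
print(len(q),q.min(0),q.max(0)); t=q[abs(q[:,1]+.4)<3];print('slope dz/dx',np.polyfit(t[:,0],t[:,2],1))
for lo in range(-40,45,10):
    k=t[abs(t[:,0]-lo)<5]; 
    if len(k):print(lo,len(k),np.median(k[:,2]).round(1))
E
```

```text
rows 184 314 cols [239. 252. 265.] 2634
rows 183 314 cols [239. 252. 265.] 2711
2521 [-38.73067827  -7.62242541 -95.15295869] [ 37.4507285    6.68414267 -26.10173594]
slope dz/dx [ -0.06461471 -33.52439591]
-40 33 -30.9
-30 131 -31.6
-20 45 -31.9
-10 1 -30.4
0 178 -32.7
10 207 -33.0
20 235 -33.6
30 253 -33.7
40 89 -29.9
```

```bash
python3 - <<'E'
from h import *
w=cam('wrist');s=state();T=Ro.from_euler('xyz',s['tcp_rot']);P=cloud(w);H,S,V=hsv(w)
q=(P-LC)@Rp.as_matrix()
m=(H>60)&(H<90)&(S>100)&(abs(q[...,2]+4)<8)&(np.hypot(q[...,0],q[...,1])>32)&(q[...,0]>-45)&(q[...,0]<110)
p=P[m];
for _ in range(3):
    c=p.mean(0);n=np.linalg.svd(p-c,full_matrices=0)[2][2];n*=np.sign(n[2]);p=p[abs((p-c)@n)<2]
print(len(p),'normal in panel',(n@Rp.as_matrix()).round(4),'off',((c-LC)@Rp.as_matrix()).round(1),'in tool',T.inv().apply(n).round(4))
# grey ring points and key shank/neck points seen?
m=(S<70)&(abs(q[...,2])<3)&(np.hypot(q[...,0],q[...,1])<32);print(m.sum(),q[m].mean(0),q[m].min(0),q[m].max(0))
vs,us=np.where(m);print(us.min(),us.max(),vs.min(),vs.max())
# flange: grey points 15..40 above mouth
m=(q[...,2]>25)&(q[...,2]<60)&(np.hypot(q[...,0],q[...,1])<30);print('flange',m.sum(),(q[m].mean(0),q[m].min(0),q[m].max(0)) if m.sum() else '')
x0=150;save('w5',cv2.resize(w['image'][60:330,72:432],(800,600),interpolation=cv2.INTER_CUBIC))
E
```

```text
18864 normal in panel [ 6.e-04 -5.e-04  1.e+00] off [31.1 29.9 -3. ] in tool [-3.0e-04  1.1e-03 -1.0e+00]
1642 [-2.59781953  7.43996364  0.47847132] [-26.02500495 -27.91549661  -2.99954782] [27.29809152 25.63272997  2.83987777]
220 283 166 224
flange 229 (array([-0.46452104,  1.54461782, 48.1407462 ]), array([-14.515479  ,  -9.39372685,  44.18963299]), array([17.05980535,  9.71805793, 59.8487512 ]))
```

View pics/w5.png

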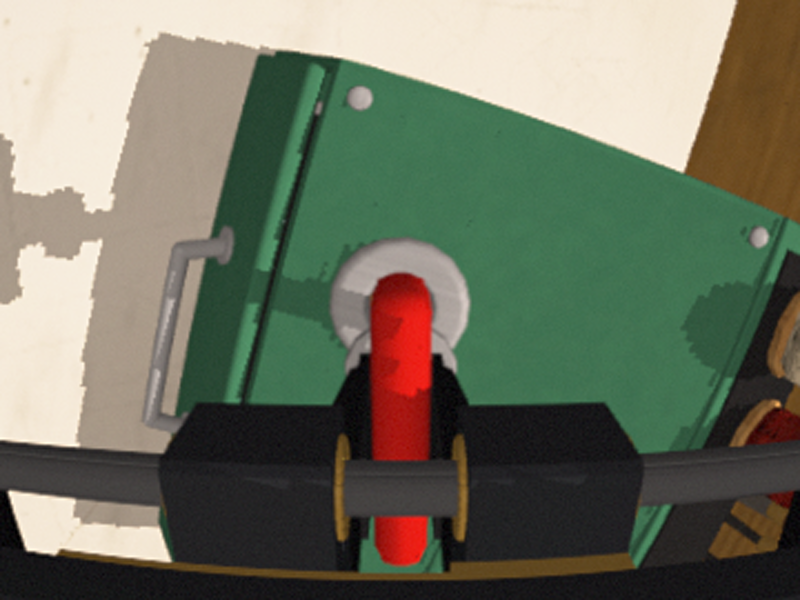

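The view shows the bar (402,400), with the flange symmetric around it at (360,350) and (445,350). The panel plane agrees with the tool to 0.001 rad, but the bar's top slopes about 0.047 rad. So the key pivoted in the pads at the −x wall, and the bore's centre lies about 2.7 mm further along +x. I push it against the +x wall to straighten it, then centre.

step_arm(plan=[{"x": 0.08,"y": 0,"z": 0,"rx": 0,"ry": 0,"rz": 0},{"x": 0.08,"y": 0,"z": 0,"rx": 0,"ry": 0,"rz": 0},{"x": 0.08,"y": 0,"z": 0,"rx": 0,"ry": 0,"rz": 0},{"x": 0.06,"y": 0,"z": 0,"rx": 0,"ry": 0,"rz": 0},{"x": 0.05,"y": 0,"z": 0,"rx": 0,"ry": 0,"rz": 0},{"x": 0.05,"y": 0,"z": 0,"rx": 0,"ry": 0,"rz": 0},{"x": 0.03,"y": 0,"z": 0,"rx": 0,"ry": 0,"rz": 0},{"x": 0,"y": 0,"z": 0,"rx": 0,"ry": 0,"rz": 0},{"x": 0,"y": 0,"z": 0,"rx": 0,"ry": 0,"rz": 0},{"x": 0,"y": 0,"z": 0,"rx": 0,"ry": 0,"rz": 0}])

```text
t: 30.17
eef_pos: [585.0, 65.3, 156.5]
tcp_rot: [2.636, 0.146, 1.843]
ft_force: [1.4, -3.2, 0.1]
opening: 0.148
grip_force: 30.0
```

```bash
cat >> h.py <<'E'
def tilt():
    w=cam('wrist');s=state();T=Ro.from_euler('xyz',s['tcp_rot']);P=cloud(w);H,S,V=hsv(w)
    m=((H<6)|(H>174))&(S>140);m[:165]=0;m[325:]=0;m[:,:235]=0;m[:,275:]=0
    vs,us=np.where(m);q=T.inv().apply(P[m]-s['eef_pos']);q=q[(q[:,2]<-28)&(q[:,2]>-37)&(abs(q[:,1]+.4)<3)&(abs(q[:,0])<36)]
    print('tilt',np.polyfit(q[:,0],q[:,2],1).round(3),'rows',vs.min(),vs.max(),[(x,np.median(q[abs(q[:,0]-x)<4][:,2]).round(1)) for x in(-32,-25,0,10,20,30)])
E
python3 -c "
from h import *
tt();tilt()"
```

```text
tcp in lock, tool axes [5.9  0.41 8.99] F [-3.5  0.2  0.6] M [ 0.38 -0.95  0.01] turn [-0.001 -0.     0.004]
tilt [-9.0000e-03 -3.2607e+01] rows 183 314 [(-32, np.float64(-32.2)), (-25, np.float64(-32.3)), (0, np.float64(-32.7)), (10, np.float64(-32.8)), (20, np.float64(-33.1)), (30, np.float64(-33.1))]
```

step_arm(plan=[{"x": -0.07,"y": 0,"z": 0,"rx": 0,"ry": 0,"rz": 0},{"x": -0.06,"y": -0.01,"z": 0,"rx": 0,"ry": 0,"rz": 0},{"x": 0,"y": 0,"z": 0.04,"rx": 0,"ry": 0,"rz": 0},{"x": 0,"y": 0,"z": 0.03,"rx": 0,"ry": 0,"rz": 0},{"x": 0,"y": 0,"z": 0.03,"rx": 0,"ry": 0,"rz": 0},{"x": 0,"y": 0,"z": 0.02,"rx": 0,"ry": 0,"rz": 0},{"x": 0,"y": 0,"z": 0,"rx": 0,"ry": 0,"rz": 0},{"x": 0,"y": 0,"z": 0,"rx": 0,"ry": 0,"rz": 0},{"x": 0,"y": 0,"z": 0,"rx": 0,"ry": 0,"rz": 0},{"x": 0,"y": 0,"z": 0,"rx": 0,"ry": 0,"rz": 0}])

```text
t: 31.05
eef_pos: [587.0, 62.3, 154.1]
tcp_rot: [2.636, 0.146, 1.843]
ft_force: [-0.1, 0.2, -0.5]
opening: 0.143
grip_force: 30.0
```

```bash
python3 -c "
from h import *
tt();tilt()"
```

```text
tcp in lock, tool axes [ 2.87  0.   12.03] F [ 0.3 -0.3  0.4] M [0.3  0.06 0.04] turn [-0.001  0.     0.004]
tilt [-1.3000e-02 -3.2615e+01] rows 183 314 [(-32, np.float64(-32.1)), (-25, np.float64(-32.2)), (0, np.float64(-32.7)), (10, np.float64(-32.8)), (20, np.float64(-33.2)), (30, np.float64(-33.2))]
```

No force at 12 mm, past the face: it is entering. I go deeper.

step_arm(plan=[{"x": 0,"y": 0,"z": 0.05,"rx": 0,"ry": 0,"rz": 0},{"x": 0,"y": 0,"z": 0.05,"rx": 0,"ry": 0,"rz": 0},{"x": 0,"y": 0,"z": 0.05,"rx": 0,"ry": 0,"rz": 0},{"x": 0,"y": 0,"z": 0.05,"rx": 0,"ry": 0,"rz": 0},{"x": 0,"y": 0,"z": 0.05,"rx": 0,"ry": 0,"rz": 0},{"x": 0,"y": 0,"z": 0.03,"rx": 0,"ry": 0,"rz": 0},{"x": 0,"y": 0,"z": 0,"rx": 0,"ry": 0,"rz": 0},{"x": 0,"y": 0,"z": 0,"rx": 0,"ry": 0,"rz": 0},{"x": 0,"y": 0,"z": 0,"rx": 0,"ry": 0,"rz": 0},{"x": 0,"y": 0,"z": 0,"rx": 0,"ry": 0,"rz": 0}])

```text
t: 31.93
eef_pos: [590.6, 62.3, 148.0]
tcp_rot: [2.636, 0.146, 1.843]
ft_force: [1.7, -3.7, -2.9]
opening: 0.145
grip_force: 30.0
```

```bash
python3 -c "
from h import *
tt();tilt()"
```

```text
tcp in lock, tool axes [ 2.76  0.04 19.08] F [-3.6 -1.1  3.4] M [ 0.25 -0.91  0.01] turn [-0.001  0.     0.004]
tilt [-9.0000e-03 -3.2595e+01] rows 183 314 [(-32, np.float64(-32.1)), (-25, np.float64(-32.2)), (0, np.float64(-32.7)), (10, np.float64(-32.8)), (20, np.float64(-33.0)), (30, np.float64(-33.1))]
```

step_arm(plan=[{"x": -0.02,"y": 0,"z": 0.05,"rx": 0,"ry": 0,"rz": 0},{"x": 0,"y": 0,"z": 0.05,"rx": 0,"ry": 0,"rz": 0},{"x": 0,"y": 0,"z": 0.05,"rx": 0,"ry": 0,"rz": 0},{"x": 0,"y": 0,"z": 0.05,"rx": 0,"ry": 0,"rz": 0},{"x": 0,"y": 0,"z": 0.05,"rx": 0,"ry": 0,"rz": 0},{"x": 0,"y": 0,"z": 0.05,"rx": 0,"ry": 0,"rz": 0},{"x": 0,"y": 0,"z": 0.03,"rx": 0,"ry": 0,"rz": 0},{"x": 0,"y": 0,"z": 0.02,"rx": 0,"ry": 0,"rz": 0},{"x": 0,"y": 0,"z": 0,"rx": 0,"ry": 0,"rz": 0},{"x": 0,"y": 0,"z": 0,"rx": 0,"ry": 0,"rz": 0}])

```text
t: 32.82
eef_pos: [595.0, 62.0, 140.4]
tcp_rot: [2.636, 0.146, 1.843]
ft_force: [0.8, -1.4, -1.1]
opening: 0.143
grip_force: 30.0
```

```bash
python3 -c "
from h import *
tt();tilt();print(state()['joints'])"
```

```text
tcp in lock, tool axes [ 2.4  -0.06 27.85] F [-1.3 -0.3  1.3] M [ 0.26 -0.1   0.04] turn [-0.001  0.     0.004]
tilt [-1.3000e-02 -3.2628e+01] rows 183 314 [(-32, np.float64(-32.2)), (-25, np.float64(-32.1)), (0, np.float64(-32.7)), (10, np.float64(-32.8)), (20, np.float64(-33.2)), (30, np.float64(-33.1))]
[-0.01303642  0.43078481  2.06456275  0.11500586  0.12296644 -0.43353089]
```

Home at about 25 mm below the mouth. Now I turn clockwise.

step_arm(plan=[{"x": 0,"y": 0,"z": 0,"rx": 0,"ry": 0,"rz": 0.5},{"x": 0,"y": 0,"z": 0,"rx": 0,"ry": 0,"rz": 0.8},{"x": 0,"y": 0,"z": 0,"rx": 0,"ry": 0,"rz": 0.8},{"x": 0,"y": 0,"z": 0,"rx": 0,"ry": 0,"rz": 0.8},{"x": 0,"y": 0,"z": 0,"rx": 0,"ry": 0,"rz": 0.8},{"x": 0,"y": 0,"z": 0,"rx": 0,"ry": 0,"rz": 0.8},{"x": 0,"y": 0,"z": 0,"rx": 0,"ry": 0,"rz": 0.8},{"x": 0,"y": 0,"z": 0,"rx": 0,"ry": 0,"rz": 0.7},{"x": 0,"y": 0,"z": 0,"rx": 0,"ry": 0,"rz": 0},{"x": 0,"y": 0,"z": 0,"rx": 0,"ry": 0,"rz": 0}])

```text
t: 33.7
eef_pos: [594.9, 61.7, 140.4]
tcp_rot: [2.637, -0.15, 1.322]
ft_force: [-0.6, -4.6, -2.4]
opening: 0.146
grip_force: 30.0
```

```bash
python3 -c "
from h import *
tt(.3);tilt();print(state()['joints'][3:])"
```

```text
tcp in lock, tool axes [ 2.13 -0.78 27.78] F [-4.9 -0.3  1.8] M [ 0.19 -1.27 -0.13] turn [-0.     0.     0.002]
tilt [-7.0000e-03 -3.2603e+01] rows 183 314 [(-32, np.float64(-32.2)), (-25, np.float64(-32.4)), (0, np.float64(-32.6)), (10, np.float64(-32.8)), (20, np.float64(-33.1)), (30, np.float64(-33.1))]
[0.11486798 0.12310848 0.16395144]
```

step_arm(plan=[{"x": -0.02,"y": 0,"z": 0,"rx": 0,"ry": 0,"rz": 0.8},{"x": 0,"y": 0,"z": 0,"rx": 0,"ry": 0,"rz": 0.9},{"x": 0,"y": 0,"z": 0,"rx": 0,"ry": 0,"rz": 0.9},{"x": 0,"y": 0,"z": 0,"rx": 0,"ry": 0,"rz": 0.9},{"x": 0,"y": 0,"z": 0,"rx": 0,"ry": 0,"rz": 0.9},{"x": 0,"y": 0,"z": 0,"rx": 0,"ry": 0,"rz": 0.9},{"x": 0,"y": 0,"z": 0,"rx": 0,"ry": 0,"rz": 0.9},{"x": 0,"y": 0,"z": 0,"rx": 0,"ry": 0,"rz": 0.9},{"x": 0,"y": 0,"z": 0,"rx": 0,"ry": 0,"rz": 0.9},{"x": 0,"y": 0,"z": 0,"rx": 0,"ry": 0,"rz": 0.9}])

```text
t: 34.58
eef_pos: [594.7, 61.6, 140.3]
tcp_rot: [2.934, -0.484, 0.441]
ft_force: [-0.5, -2.5, -1.6]
opening: 0.15
grip_force: 30.0
```

```bash
python3 -c "
from h import *
tt(1.2);tilt();print(state()['joints'][3:])"
```

```text
tcp in lock, tool axes [ 1.25 -1.26 27.79] F [-2.1  1.9  1.1] M [-0.27 -0.83 -0.13] turn [ 0.001  0.    -0.004]
tilt [-1.2000e-02 -3.2537e+01] rows 183 314 [(-32, np.float64(-32.0)), (-25, np.float64(-32.2)), (0, np.float64(-32.6)), (10, np.float64(-32.7)), (20, np.float64(-32.8)), (30, np.float64(-33.1))]
[0.11966338 0.12291903 1.05947732]
```

step_arm(plan=[{"x": 0,"y": 0,"z": 0,"rx": 0,"ry": 0,"rz": 0.4},{"x": 0,"y": 0,"z": 0,"rx": 0,"ry": 0,"rz": 0.4},{"x": 0,"y": 0,"z": 0,"rx": 0,"ry": 0,"rz": 0.4},{"x": 0,"y": 0,"z": 0,"rx": 0,"ry": 0,"rz": 0.3},{"x": 0,"y": 0,"z": 0,"rx": 0,"ry": 0,"rz": 0.3},{"x": 0,"y": 0,"z": 0,"rx": 0,"ry": 0,"rz": 0.2},{"x": 0,"y": 0,"z": 0,"rx": 0,"ry": 0,"rz": 0.2},{"x": 0,"y": 0,"z": 0,"rx": 0,"ry": 0,"rz": 0},{"x": 0,"y": 0,"z": 0,"rx": 0,"ry": 0,"rz": 0},{"x": 0,"y": 0,"z": 0,"rx": 0,"ry": 0,"rz": 0}])

```text
t: 35.47
eef_pos: [594.7, 61.5, 140.3]
tcp_rot: [3.052, -0.517, 0.196]
ft_force: [-2.3, -0.5, -2.6]
opening: 0.147
grip_force: 30.0
```

```bash
python3 -c "
from h import *
tt(1.4);tilt();print(state()['joints'][3:])"
```

```text
tcp in lock, tool axes [ 1.11 -1.17 27.81] F [-3.3 -0.1  1.1] M [-0.02 -0.96 -0.06] turn [0.001 0.    0.013]
tilt [-1.2000e-02 -3.2535e+01] rows 183 314 [(-32, np.float64(-32.1)), (-25, np.float64(-32.2)), (0, np.float64(-32.6)), (10, np.float64(-32.7)), (20, np.float64(-33.0)), (30, np.float64(-33.0))]
[0.11967477 0.12284929 1.26994678]
```

step_arm(plan=[{"x": 0,"y": 0,"z": 0,"rx": 0,"ry": 0,"rz": 0.2},{"x": 0,"y": 0,"z": 0,"rx": 0,"ry": 0,"rz": 0.2},{"x": 0,"y": 0,"z": 0,"rx": 0,"ry": 0,"rz": 0.2},{"x": 0,"y": 0,"z": 0,"rx": 0,"ry": 0,"rz": 0.2},{"x": 0,"y": 0,"z": 0,"rx": 0,"ry": 0,"rz": 0.2},{"x": 0,"y": 0,"z": 0,"rx": 0,"ry": 0,"rz": 0.2},{"x": 0,"y": 0,"z": 0,"rx": 0,"ry": 0,"rz": 0},{"x": 0,"y": 0,"z": 0,"rx": 0,"ry": 0,"rz": 0},{"x": 0,"y": 0,"z": 0,"rx": 0,"ry": 0,"rz": 0},{"x": 0,"y": 0,"z": 0,"rx": 0,"ry": 0,"rz": 0}])

```text
t: 36.35
eef_pos: [594.8, 61.4, 140.3]
tcp_rot: [3.121, -0.524, 0.057]
ft_force: [-4.3, -1.3, -2.1]
opening: 0.147
grip_force: 30.0
```

```bash
python3 -c "
from h import *
tt(1.5);print(state()['joints'][3:])"
```

```text
tcp in lock, tool axes [ 1.13 -1.05 27.82] F [-4.9  0.9 -0.3] M [-0.01 -1.34 -0.3 ] turn [0.    0.001 0.034]
[0.1196553  0.1227139  1.39066928]
```

step_arm(plan=[{"x": 0,"y": 0,"z": 0,"rx": 0,"ry": 0,"rz": 0.2},{"x": 0,"y": 0,"z": 0,"rx": 0,"ry": 0,"rz": 0.2},{"x": 0,"y": 0,"z": 0,"rx": 0,"ry": 0,"rz": 0.2},{"x": 0,"y": 0,"z": 0,"rx": 0,"ry": 0,"rz": 0.2},{"x": 0,"y": 0,"z": 0,"rx": 0,"ry": 0,"rz": 0},{"x": 0,"y": 0,"z": 0,"rx": 0,"ry": 0,"rz": 0},{"x": 0,"y": 0,"z": 0,"rx": 0,"ry": 0,"rz": 0},{"x": 0,"y": 0,"z": 0,"rx": 0,"ry": 0,"rz": 0},{"x": 0,"y": 0,"z": 0,"rx": 0,"ry": 0,"rz": 0},{"x": 0,"y": 0,"z": 0,"rx": 0,"ry": 0,"rz": 0}])

```text
t: 37.18
eef_pos: [594.9, 61.4, 140.4]
tcp_rot: [-3.116, -0.524, -0.036]
ft_force: [-3.6, -0.4, -2.6]
opening: 0.148
grip_force: 30.0
```

```bash
python3 -c "
from h import *
tt(1.5);print(state()['joints'][3:]);tilt()"
```

```text
tcp in lock, tool axes [ 1.23 -1.03 27.81] F [-4.4  0.1  0.5] M [-0.24 -1.5  -0.38] turn [0.    0.001 0.114]
[0.11961091 0.12260327 1.4708011 ]
tilt [-9.0000e-03 -3.2598e+01] rows 183 314 [(-32, np.float64(-32.3)), (-25, np.float64(-32.3)), (0, np.float64(-32.7)), (10, np.float64(-32.7)), (20, np.float64(-32.9)), (30, np.float64(-33.0))]
```

```bash
python3 - <<'E'
from h import *
def yw(im):
    H,S,V=cv2.split(cv2.cvtColor(im,cv2.COLOR_RGB2HSV));m=((H<6)|(H>174))&(S>140);m[:165]=0;m[325:]=0;m[:,:220]=0;m[:,290:]=0
    r=[(v,np.where(m[v])[0].mean()) for v in range(195,310) if m[v].sum()>15];r=np.array(r);print(np.polyfit(r[:,0],r[:,1],1),[r[np.argmin(abs(r[:,0]-v))][1].round(1) for v in(195,215,240,265,295,308)])
yw(cv2.imread('pics/w3.png')[...,::-1]);w=cam('wrist');yw(w['image'])
P=cloud(w);q=(P-LC)@Rp.as_matrix();H,S,V=hsv(w)
# drawer front top edge
f=(H>60)&(H<90)&(S>90)&(P[...,2]>60)&(P[...,2]<77)&(P[...,0]<578)&(P[...,0]>540)&(abs(P[...,1]-12)<115);p=P[f&(P[...,2]>70)];print('drawer top',len(p),np.percentile(p[:,0]-.014*0,[2,50,98]) if len(p) else '')
tt(1.5)
E
```

```text
[2.65248436e-03 2.51260722e+02] [np.float64(252.0), np.float64(251.5), np.float64(252.0), np.float64(251.5), np.float64(252.0), np.float64(252.0)]
[8.43429522e-03 2.49804481e+02] [np.float64(251.5), np.float64(251.5), np.float64(252.0), np.float64(252.0), np.float64(252.5), np.float64(252.0)]
drawer top 357 [572.51085275 575.09135774 577.43192138]
tcp in lock, tool axes [ 1.25 -1.01 27.81] F [-3.9  0.3  0.5] M [-0.13 -1.34 -0.33] turn [0.    0.001 0.114]
```

step_arm(plan=[{"x": 0,"y": 0,"z": 0,"rx": 0,"ry": 0,"rz": 0.2},{"x": 0,"y": 0,"z": 0,"rx": 0,"ry": 0,"rz": 0.2},{"x": 0,"y": 0,"z": 0,"rx": 0,"ry": 0,"rz": 0.2},{"x": 0,"y": 0,"z": 0,"rx": 0,"ry": 0,"rz": 0.2},{"x": 0,"y": 0,"z": 0,"rx": 0,"ry": 0,"rz": 0.2},{"x": 0,"y": 0,"z": 0,"rx": 0,"ry": 0,"rz": 0},{"x": 0,"y": 0,"z": 0,"rx": 0,"ry": 0,"rz": 0},{"x": 0,"y": 0,"z": 0,"rx": 0,"ry": 0,"rz": 0},{"x": 0,"y": 0,"z": 0,"rx": 0,"ry": 0,"rz": 0},{"x": 0,"y": 0,"z": 0,"rx": 0,"ry": 0,"rz": 0}])

```text
t: 38.12
eef_pos: [595.0, 61.4, 140.5]
tcp_rot: [-3.059, -0.519, -0.151]
ft_force: [-2.6, -1.9, -3.7]
opening: 0.149
grip_force: 30.1
```

```bash
python3 - <<'E'
from h import *
tt(1.5)
w=cam('wrist');H,S,V=hsv(w);m=((H<6)|(H>174))&(S>140);m[:165]=0;m[325:]=0;m[:,:220]=0;m[:,290:]=0
r=np.array([(v,np.where(m[v])[0].mean()) for v in range(195,310) if m[v].sum()>15]);print(np.polyfit(r[:,0],r[:,1],1));tilt()
E
```

```text
tcp in lock, tool axes [ 1.33 -1.02 27.79] F [-4.2  1.6  1.9] M [-0.39 -1.34 -0.42] turn [0.001 0.001 0.214]
[1.73189417e-02 2.47554408e+02]
tilt [-1.0000e-02 -3.2498e+01] rows 183 315 [(-32, np.float64(-32.1)), (-25, np.float64(-32.1)), (0, np.float64(-32.6)), (10, np.float64(-32.7)), (20, np.float64(-32.8)), (30, np.float64(-33.0))]
```

Torque climbs steadily (0.42 N m) well past 1.5 rad, so the bolt is on its stop. I ease back 0.2 rad and draw out.

step_arm(plan=[{"x": 0,"y": 0,"z": 0,"rx": 0,"ry": 0,"rz": -0.6},{"x": 0,"y": 0,"z": 0,"rx": 0,"ry": 0,"rz": -0.6},{"x": 0,"y": 0,"z": 0,"rx": 0,"ry": 0,"rz": -0.6},{"x": 0,"y": 0,"z": 0,"rx": 0,"ry": 0,"rz": -0.2},{"x": 0,"y": 0,"z": -0.1,"rx": 0,"ry": 0,"rz": 0},{"x": 0,"y": 0,"z": -0.1,"rx": 0,"ry": 0,"rz": 0},{"x": 0,"y": 0,"z": 0,"rx": 0,"ry": 0,"rz": 0},{"x": 0,"y": 0,"z": 0,"rx": 0,"ry": 0,"rz": 0},{"x": 0,"y": 0,"z": 0,"rx": 0,"ry": 0,"rz": 0},{"x": 0,"y": 0,"z": 0,"rx": 0,"ry": 0,"rz": 0}])

```text
t: 39.05
eef_pos: [592.4, 61.5, 144.8]
tcp_rot: [3.11, -0.523, 0.079]
ft_force: [-2.3, 0.6, -3.8]
opening: 0.146
grip_force: 30.0
```

```bash
python3 -c "
from h import *
tt(1.5);tilt()"
```

```text
tcp in lock, tool axes [ 1.24 -1.09 22.74] F [-3.8 -0.9  2.1] M [ 0.17 -1.3  -0.09] turn [0.    0.001 0.015]
tilt [-1.0000e-02 -3.2556e+01] rows 183 314 [(-32, np.float64(-32.2)), (-25, np.float64(-32.3)), (0, np.float64(-32.7)), (10, np.float64(-32.8)), (20, np.float64(-33.0)), (30, np.float64(-33.0))]
```

step_arm(plan=[{"x": -0.01,"y": 0,"z": -0.15,"rx": 0,"ry": 0,"rz": 0},{"x": 0,"y": 0,"z": -0.15,"rx": 0,"ry": 0,"rz": 0},{"x": 0,"y": 0,"z": -0.15,"rx": 0,"ry": 0,"rz": 0},{"x": 0,"y": 0,"z": -0.2,"rx": 0,"ry": 0,"rz": 0},{"x": 0,"y": 0,"z": -0.2,"rx": 0,"ry": 0,"rz": 0},{"x": 0,"y": 0,"z": -0.2,"rx": 0,"ry": 0,"rz": 0},{"x": 0,"y": 0,"z": -0.3,"rx": 0,"ry": 0,"rz": 0},{"x": 0,"y": 0,"z": -0.5,"rx": 0,"ry": 0,"rz": 0},{"x": 0,"y": 0,"z": -0.6,"rx": 0,"ry": 0,"rz": 0},{"x": 0,"y": 0,"z": -0.6,"rx": 0,"ry": 0,"rz": 0}])

```text
t: 39.93
eef_pos: [553.6, 60.8, 211.7]
tcp_rot: [3.109, -0.524, 0.079]
ft_force: [-0.0, 0.4, -0.8]
opening: 0.146
grip_force: 30.0
```

```bash
python3 - <<'E'
from h import *
tt(1.5);tilt();s=state()
print(s['joints'])
# block pose: at yaw 2.404 key grasped with TCP (584.1,-265.6)
to([584.1,-265.6,170],[np.pi,0,2.404-np.pi/2],20)
to([584.1,-265.6,190],[np.pi,0,2.404-np.pi/2],30)
E
```

```text
tcp in lock, tool axes [  1.04  -0.96 -54.59] F [-0.4 -0.4  0.7] M [ 0.06 -0.37  0.03] turn [0.    0.001 0.014]
tilt [-1.0000e-02 -3.0342e+01] rows 183 314 [(-32, np.float64(-29.9)), (-25, np.float64(-30.0)), (0, np.float64(-30.4)), (10, np.float64(-30.5)), (20, np.float64(-30.8)), (30, np.float64(-30.8))]
[-0.01690452  0.25566476  2.07927292  0.05795985  0.27975377  1.43144387]
20 rows: xyz [-0.248  0.626  0.055] r [ 0.114 -0.245 -0.372] | total mm [-18.  326.4  51.1] rad [ 0.229 -0.489 -0.744]
30 rows: xyz [-0.161  0.418  0.011] r [ 0.076 -0.163 -0.248] | total mm [ -8.  327.   33.9] rad [ 0.229 -0.489 -0.744]
```

```bash
python3 - <<'E'
from h import *
to([584.5,-265.6,160],[np.pi,0,.08],20)
R=np.pi
E
```

```text
20 rows: xyz [-0.018  0.654  0.119] r [ 0.016 -0.263 -0.004] | total mm [-22.7 326.2  60. ] rad [ 0.032 -0.527 -0.009]
```

step_arm(plan=[{"x": -0.02,"y": 0.4,"z": 0,"rx": 0.016,"ry": -0.26,"rz": 0},{"x": -0.02,"y": 0.65,"z": 0,"rx": 0.016,"ry": -0.26,"rz": 0},{"x": -0.02,"y": 0.7,"z": 0,"rx": 0.016,"ry": -0.26,"rz": 0},{"x": -0.02,"y": 0.7,"z": 0.1,"rx": 0.016,"ry": -0.26,"rz": 0},{"x": -0.02,"y": 0.7,"z": 0.1,"rx": 0.016,"ry": -0.26,"rz": 0},{"x": -0.02,"y": 0.7,"z": 0.1,"rx": 0.016,"ry": -0.26,"rz": 0},{"x": -0.02,"y": 0.7,"z": 0.1,"rx": 0.016,"ry": -0.26,"rz": 0},{"x": -0.02,"y": 0.7,"z": 0.1,"rx": 0.016,"ry": -0.26,"rz": 0},{"x": -0.02,"y": 0.7,"z": 0.1,"rx": 0.016,"ry": -0.26,"rz": 0},{"x": -0.02,"y": 0.7,"z": 0.1,"rx": 0.016,"ry": -0.26,"rz": 0}])

```text
t: 40.82
eef_pos: [567.0, -106.3, 196.0]
tcp_rot: [3.128, -0.263, 0.073]
ft_force: [0.8, 0.2, -0.5]
opening: 0.146
grip_force: 30.0
```

step_arm(plan=[{"x": -0.02,"y": 0.7,"z": 0.15,"rx": 0.016,"ry": -0.26,"rz": 0},{"x": -0.02,"y": 0.7,"z": 0.15,"rx": 0.016,"ry": -0.26,"rz": 0},{"x": -0.02,"y": 0.7,"z": 0.15,"rx": 0.016,"ry": -0.26,"rz": 0},{"x": -0.02,"y": 0.7,"z": 0.15,"rx": 0.016,"ry": -0.26,"rz": 0},{"x": -0.02,"y": 0.7,"z": 0.15,"rx": 0.016,"ry": -0.26,"rz": 0},{"x": -0.02,"y": 0.7,"z": 0.15,"rx": 0.016,"ry": -0.26,"rz": 0},{"x": -0.02,"y": 0.6,"z": 0.15,"rx": 0.016,"ry": -0.26,"rz": 0},{"x": -0.02,"y": 0.5,"z": 0.15,"rx": 0.016,"ry": -0.26,"rz": 0},{"x": -0.02,"y": 0.4,"z": 0.15,"rx": 0.016,"ry": -0.26,"rz": 0},{"x": -0.02,"y": 0.2,"z": 0.15,"rx": 0.016,"ry": -0.26,"rz": 0}])

```text
t: 41.65
eef_pos: [577.9, -254.0, 159.0]
tcp_rot: [-3.14, -0.003, 0.071]
ft_force: [-0.1, -0.3, -1.1]
opening: 0.144
grip_force: 30.0
```

```bash
python3 - <<'E'
from h import *
s=state();print(s['eef_pos'],s['tcp_rot'],s['joints'][3:])
w=cam('wrist');P=cloud(w)
p=P[(P[...,2]>50)&(P[...,2]<62)&(abs(P[...,0]-584)<60)&(abs(P[...,1]+264)<60)]
rc=cv2.minAreaRect(p[:,:2].astype(np.float32));print('block',rc,len(p),p.min(0),p.max(0))
bt=cv2.boxPoints(rc);print(bt)
to([584.5,-265.6,130],[np.pi,0,.08],10);tilt()
E
```

```text
[ 577.9422651  -254.00186655  159.00331154] [-3.13961753e+00 -2.98709550e-03  7.06368162e-02] [0.0039783  0.98007103 0.97785077]
block ((585.3872680664062, -267.3128967285156), (70.15003967285156, 71.21717071533203), 74.48917388916016) 3903 [ 543.58917173 -309.24038881   50.1802501 ] [ 628.92583648 -224.67097046   58.79258433]
[[ 541.6958  -291.588  ]
 [ 610.3192  -310.63293]
 [ 629.07874 -243.03778]
 [ 560.4553  -223.99286]]
10 rows: xyz [0.022 0.047 0.113] r [-0.002 -0.001 -0.01 ] | total mm [ 5.6 11.9 28.2] rad [-0.002 -0.001 -0.01 ]
tilt [-9.0000e-03 -3.2078e+01] rows 183 314 [(-32, np.float64(-31.6)), (-25, np.float64(-31.8)), (0, np.float64(-32.2)), (10, np.float64(-32.2)), (20, np.float64(-32.5)), (30, np.float64(-32.6))]
```

```bash
python3 -c "
from h import *
to([586.3,-266.7,128],[np.pi,0,.08],10)"
```

```text
10 rows: xyz [0.029 0.056 0.122] r [-0.003 -0.003 -0.009] | total mm [ 7.2 14.  30.4] rad [-0.003 -0.003 -0.009]
```

step_arm(plan=[{"x": 0.06,"y": 0.1,"z": 0.1,"rx": -0.003,"ry": -0.003,"rz": 0},{"x": 0.06,"y": 0.1,"z": 0.1,"rx": -0.003,"ry": -0.003,"rz": 0},{"x": 0.06,"y": 0.1,"z": 0.1,"rx": -0.003,"ry": -0.003,"rz": 0},{"x": 0.06,"y": 0.1,"z": 0.1,"rx": -0.003,"ry": -0.003,"rz": 0},{"x": 0.05,"y": 0.1,"z": 0.1,"rx": -0.003,"ry": -0.003,"rz": 0},{"x": 0,"y": 0.06,"z": 0.15,"rx": -0.003,"ry": -0.003,"rz": 0},{"x": 0,"y": 0,"z": 0.15,"rx": 0,"ry": 0,"rz": 0},{"x": 0,"y": 0,"z": 0.15,"rx": 0,"ry": 0,"rz": 0},{"x": 0,"y": 0,"z": 0.15,"rx": 0,"ry": 0,"rz": 0},{"x": 0,"y": 0,"z": 0.12,"rx": 0,"ry": 0,"rz": 0}])

```text
t: 42.58
eef_pos: [586.0, -265.9, 128.2]
tcp_rot: [-3.141, -0.002, 0.072]
ft_force: [0.4, -0.2, -0.5]
opening: 0.147
grip_force: 30.0
```

step_arm(plan=[{"x": 0,"y": 0,"z": 0.15,"rx": 0,"ry": 0,"rz": 0},{"x": 0,"y": 0,"z": 0.15,"rx": 0,"ry": 0,"rz": 0},{"x": 0,"y": 0,"z": 0.15,"rx": 0,"ry": 0,"rz": 0},{"x": 0,"y": 0,"z": 0.1,"rx": 0,"ry": 0,"rz": 0},{"x": 0,"y": 0,"z": 0,"rx": 0,"ry": 0,"rz": 0},{"x": 0,"y": 0,"z": 0,"rx": 0,"ry": 0,"rz": 0},{"x": 0,"y": 0,"z": 0,"rx": 0,"ry": 0,"rz": 0},{"x": 0,"y": 0,"z": 0,"rx": 0,"ry": 0,"rz": 0},{"x": 0,"y": 0,"z": 0,"rx": 0,"ry": 0,"rz": 0},{"x": 0,"y": 0,"z": 0,"rx": 0,"ry": 0,"rz": 0}])

```text
t: 43.42
eef_pos: [586.2, -266.0, 115.2]
tcp_rot: [-3.141, -0.002, 0.072]
ft_force: [-0.3, 0.4, -0.5]
opening: 0.145
grip_force: 30.0
```

Tip is 9 mm into the hole without contact. I lower on.

step_arm(plan=[{"x": 0,"y": 0,"z": 0.2,"rx": 0,"ry": 0,"rz": 0},{"x": 0,"y": 0,"z": 0.2,"rx": 0,"ry": 0,"rz": 0},{"x": 0,"y": 0,"z": 0.2,"rx": 0,"ry": 0,"rz": 0},{"x": 0,"y": 0,"z": 0.2,"rx": 0,"ry": 0,"rz": 0},{"x": 0,"y": 0,"z": 0.2,"rx": 0,"ry": 0,"rz": 0},{"x": 0,"y": 0,"z": 0.2,"rx": 0,"ry": 0,"rz": 0},{"x": 0,"y": 0,"z": 0.2,"rx": 0,"ry": 0,"rz": 0},{"x": 0,"y": 0,"z": 0.1,"rx": 0,"ry": 0,"rz": 0},{"x": 0,"y": 0,"z": 0,"rx": 0,"ry": 0,"rz": 0},{"x": 0,"y": 0,"z": 0,"rx": 0,"ry": 0,"rz": 0}])

```text
t: 44.25
eef_pos: [586.2, -266.0, 77.4]
tcp_rot: [-3.141, -0.002, 0.072]
ft_force: [0.9, 0.2, -0.7]
opening: 0.149
grip_force: 30.0
```

step_arm(plan=[{"x": 0,"y": 0,"z": 0.04,"rx": 0,"ry": 0,"rz": 0},{"x": 0,"y": 0,"z": 0.04,"rx": 0,"ry": 0,"rz": 0},{"x": 0,"y": 0,"z": 0.03,"rx": 0,"ry": 0,"rz": 0},{"x": 0,"y": 0,"z": 0.03,"rx": 0,"ry": 0,"rz": 0},{"x": 0,"y": 0,"z": 0,"rx": 0,"ry": 0,"rz": 0},{"x": 0,"y": 0,"z": 0,"rx": 0,"ry": 0,"rz": 0},{"x": 0,"y": 0,"z": 0,"rx": 0,"ry": 0,"rz": 0},{"x": 0,"y": 0,"z": 0,"rx": 0,"ry": 0,"rz": 0},{"x": 0,"y": 0,"z": 0,"rx": 0,"ry": 0,"rz": 0},{"x": 0,"y": 0,"z": 0,"rx": 0,"ry": 0,"rz": 0}])

```text
t: 45.08
eef_pos: [586.2, -265.9, 74.0]
tcp_rot: [-3.141, -0.002, 0.072]
ft_force: [-0.5, 0.2, -1.8]
opening: 0.142
grip_force: 30.0
```

step_arm(plan=[{"x": 0,"y": 0,"z": 0.02,"rx": 0,"ry": 0,"rz": 0},{"x": 0,"y": 0,"z": 0.02,"rx": 0,"ry": 0,"rz": 0},{"x": 0,"y": 0,"z": 0.02,"rx": 0,"ry": 0,"rz": 0},{"x": 0,"y": 0,"z": 0,"rx": 0,"ry": 0,"rz": 0},{"x": 0,"y": 0,"z": 0,"rx": 0,"ry": 0,"rz": 0},{"x": 0,"y": 0,"z": 0,"rx": 0,"ry": 0,"rz": 0},{"x": 0,"y": 0,"z": 0,"rx": 0,"ry": 0,"rz": 0},{"x": 0,"y": 0,"z": 0,"rx": 0,"ry": 0,"rz": 0},{"x": 0,"y": 0,"z": 0,"rx": 0,"ry": 0,"rz": 0},{"x": 0,"y": 0,"z": 0,"rx": 0,"ry": 0,"rz": 0}])

```text
t: 45.92
eef_pos: [586.3, -266.0, 73.0]
tcp_rot: [-3.141, -0.002, 0.072]
ft_force: [-1.0, 1.3, 6.0]
opening: 0.143
grip_force: 30.0
```

step_arm(plan=[{"x": 0,"y": 0,"z": 0,"rx": 0,"ry": 0,"rz": 0},{"x": 0,"y": 0,"z": 0,"rx": 0,"ry": 0,"rz": 0},{"x": 0,"y": 0,"z": 0,"rx": 0,"ry": 0,"rz": 0},{"x": 0,"y": 0,"z": 0,"rx": 0,"ry": 0,"rz": 0},{"x": 0,"y": 0,"z": 0,"rx": 0,"ry": 0,"rz": 0},{"x": 0,"y": 0,"z": 0,"rx": 0,"ry": 0,"rz": 0},{"x": 0,"y": 0,"z": 0,"rx": 0,"ry": 0,"rz": 0},{"x": 0,"y": 0,"z": 0,"rx": 0,"ry": 0,"rz": 0},{"x": 0,"y": 0,"z": 0,"rx": 0,"ry": 0,"rz": 0},{"x": 0,"y": 0,"z": 0,"rx": 0,"ry": 0,"rz": 0}], jaw=0.2)

```text
t: 46.75
eef_pos: [586.2, -266.0, 72.5]
tcp_rot: [-3.141, -0.002, 0.072]
ft_force: [-0.2, -1.1, 0.8]
opening: 0.401
grip_force: 0.0
```

step_arm(plan=[{"x": 0,"y": 0,"z": -0.2,"rx": 0,"ry": 0,"rz": 0},{"x": 0,"y": 0,"z": -0.4,"rx": 0,"ry": 0,"rz": 0},{"x": 0,"y": 0,"z": -0.6,"rx": 0,"ry": 0,"rz": 0},{"x": 0,"y": 0,"z": -0.7,"rx": 0,"ry": 0,"rz": 0},{"x": 0,"y": 0,"z": -0.7,"rx": 0,"ry": 0,"rz": 0},{"x": 0,"y": 0,"z": -0.7,"rx": 0,"ry": 0,"rz": 0},{"x": 0,"y": 0,"z": -0.6,"rx": 0,"ry": 0,"rz": 0},{"x": 0,"y": 0,"z": -0.4,"rx": 0,"ry": 0,"rz": 0},{"x": 0,"y": 0,"z": -0.2,"rx": 0,"ry": 0,"rz": 0},{"x": 0,"y": 0,"z": 0,"rx": 0,"ry": 0,"rz": 0}])

```text
t: 47.58
eef_pos: [586.3, -266.2, 186.4]
tcp_rot: [3.141, -0.003, 0.072]
ft_force: [0.1, -0.1, 0.2]
opening: 0.405
grip_force: 0.0
```

```bash
python3 - <<'E'
from h import *
print(state()['eef_pos'],state()['t'])
w=cam('wrist');P=cloud(w);H,S,V=hsv(w)
q=P[((H<6)|(H>174))&(S>140)&(abs(P[...,0]-585)<50)&(abs(P[...,1]+266)<50)]
print(len(q),np.percentile(q,[2,50,98],axis=0).round(1)); t=q[q[:,2]>np.percentile(q[:,2],60)];print('slope',np.linalg.lstsq(np.c_[t[:,:2]-t[:,:2].mean(0),np.ones(len(t))],t[:,2],rcond=None)[0])
for n in('top',):
    c=cam(n);P=cloud(c);H,S,V=hsv(c)
    m=(H>60)&(H<90)&(S>90)&(P[...,2]>60)&(P[...,2]<79)&(P[...,0]<590)&(abs(P[...,1]-12)<120);p=P[m];print('drawer front x',np.percentile(p[:,0],[2,10,50]) if len(p) else '')
    z=np.argwhere((H>=20)&(H<30)&(S>140)&(V>140)&(P[...,2]>95)&(P[...,2]<110));print('jar',z.mean(0)[::-1])
E
```

```text
[ 586.30147949 -266.16002655  186.36264879] 47.5833
1424 [[ 552.2 -281.2   99.1]
 [ 596.2 -266.1  105.1]
 [ 623.  -223.6  317.8]]
slope [  2.62143984   2.0503849  196.71804951]
drawer front x [567.2335046  568.43533023 572.4989495 ]
jar [112.64864865 173.1018711 ]
```

```bash
python3 -c "
from h import *
print(job_done())"
```

```text
the job is handed in; nothing more can be done
None
```

The whole sequence was carried out and handed in at about 47.6 s. The drawer is shut on the iron, the key was turned clockwise to about 1.7 rad against rising torque, and it stands fully down in its block. I judged the bolt thrown from that torque and angle, not by looking; the jar is where it was, and the tin and wax were not measured again.

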